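# Load the shielded counting chamber

## Task

Load the counting chamber: pull up the plunger knob and slide the cover fully open, wind the lift right up with the spoked handle, and stack every dish from the pad squarely on the lift in one upright pile. Then wind the lift right down with the dishes on it, put the liner plate in its recess over the well and press it down until it lies level on its seat, and slide the cover shut until the plunger drops home. Leave everything else on the table where it is.

Things in the scene. Friction and masses are not known exactly. Their poses are not given: they have to be found in the camera images.
- chamber: shielded counting chamber, grey thick-walled box, fixed, 180 mm deep (x), 300 mm wide (y); origin at the centre of its underside, x away from the robot, y left, z up; offsets below are in this frame. Its steel deck is 128 mm above the table. Two guide rails along y, 78 to 90 mm before and behind the centre, stand to 147 mm. A square well, 94 mm wide, centred at y = +70 mm, holds the lift
- cover (a joint): sliding steel cover, 150 (x) x 130 (y) x 12 mm, underside 130 mm above the table; value in m: 0 = shut over the well; it slides to the chamber's -y, to 0.141 = fully open beside the well; 1 N of friction. The plunger locks it at both ends (with up to 5 mm of play)
- plunger (a joint): spring index plunger on the cover; value in m, up: 0 = pin right down in an index hole (locked), 0.008 = pin riding on the deck, 0.013 = stop. To slide the cover out of a hole pull 0.010 or more; spring 4 N at 0, 9 N at the stop. Off the hole the knob may be let go: the pin rides on the deck and drops by itself into the hole at the other end of the slide
- plunger_knob (a point): centre of the plunger's black upright round knob, 25 mm across, 25 mm high, on the cover 68 mm towards the robot from its centre line; free all round, 13 mm above the cover's top when down; moves with the cover and with the pull. Pin down, it is 167.5 mm above the table; with the cover shut at the chamber's y = +70 mm
- star (a joint): four-spoked star handle on the chamber's front; works the lift by rack and pinion; rad: 0 = lift right down, 3.3 = right up, stops at both ends. Seen by the robot, clockwise (top spoke pushed to the right, the chamber's -y) raises, anticlockwise lowers. It stays where it is left; 6 to 10 N on a spoke's end turns it. It starts 0 to 0.5 rad off the lower stop
- star_hub (a point): centre of the star's hub, 38 mm across, 22 mm thick, on a level axis along the chamber's x, 117 mm before and 45 mm left of its centre, 86 mm above the table. Four 8 mm round spokes at right angles carry black balls, 18 mm across, centred 67 mm from the axis. At joint value q one spoke stands q rad clockwise from straight up. The point's axes are the chamber's
- lift_top (a point): centre of the top of the lift, a flat aluminium disc 82 mm across, at y = +70 mm in the chamber; its height over the table is 50 mm when right down and 132 mm (4 mm above the deck) when right up. A press of over 12 N on it may sink it
- seat (a point): centre of the liner's seat, 110 mm above the table, at y = +70 mm in the chamber, axes as the chamber: the floor of a square recess round the well's mouth, 115 mm wide and 18 mm deep, chamfered 5 mm at 45 degrees at the deck, sides along the chamber's x and y
- liner: dark square metal plate, 112 x 112 x 5 mm, with a round button 18 mm across and 10 mm high on its middle to hold; 0.14 to 0.22 kg; origin at the centre of its underside, z up. In the recess it has 1.5 mm room all round and rests on four spring ball catches, 13 mm above the seat, or tilts with one side down, until pressed with about 10 N (on a high side too, if need be), then snaps down level
- pad: grey bench pad, 220 x 200 x 2 mm, fixed, to the left of the chamber, on which the dishes start; origin at the centre of its underside
- dish_1: round petri dish, 69 mm across over its lid, 66 mm where it is gripped, 13 mm high where the next one rests on it (15 mm to the lid's edge); origin at the centre of its underside, z up. Two to four dishes are there (an absent one reads None), at the start about 104 mm apart on the pad
- dish_2: round petri dish, 69 mm across over its lid, 66 mm where it is gripped, 13 mm high where the next one rests on it (15 mm to the lid's edge); origin at the centre of its underside, z up. Two to four dishes are there (an absent one reads None), at the start about 104 mm apart on the pad
- dish_3: round petri dish, 69 mm across over its lid, 66 mm where it is gripped, 13 mm high where the next one rests on it (15 mm to the lid's edge); origin at the centre of its underside, z up. Two to four dishes are there (an absent one reads None), at the start about 104 mm apart on the pad
- dish_4: round petri dish, 69 mm across over its lid, 66 mm where it is gripped, 13 mm high where the next one rests on it (15 mm to the lid's edge); origin at the centre of its underside, z up. Two to four dishes are there (an absent one reads None), at the start about 104 mm apart on the pad
- forceps: bystander: steel forceps, 132 mm long, loose, to be left where it is
- spatula: bystander: steel spatula, 185 mm long, loose, to be left where it is
- marker_1: bystander: black marker pen, 126 mm long, loose, to be left where it is
- bottle_white: bystander: open white sample bottle, 37 mm across, 74 mm high, loose, to be left where it is
- blue_cap: bystander: blue screw cap, 53 mm across, loose, to be left where it is
- tape_roll: bystander: roll of tape, 98 mm across, 25 mm high, loose, to be left where it is
- strip_box: bystander: small carton, 35 x 85 x 22 mm, loose, to be left where it is
There are look-alikes about, which are no part of the job. What is shaped like the dish_3 but green is not meant.

How it is judged:
By the outcome, as a careful person would: the job done as asked, in the order asked, and still so for the second after the job is handed in, with the robot touching nothing.
Of dish_1, dish_2, dish_3, dish_4 only 2 to 4 are there at a start; the rules pass over those that are not, and their reading is None.
At some moment in a run one of liner may be knocked a few centimetres aside while the robot is not near it.
Once in a run the grip may slacken for a moment while it holds something.
It also fails if it takes over 210 s, if anything falls off the work surface, if the arm or the gripper's body presses on something with over 40 N, if the wrist force passes 120 N, or if a joint passes its speed limit or range.

## Robot

A 6-joint arm with a two-finger parallel gripper is mounted at the origin on a cart in front of the work surface, level with it; the furniture and walls round the work are solid. World frame = base frame: x ahead of the robot, y to its left, z up, the work surface at z = 0. Lengths are in m, angles in rad, forces in N, time in s.
With the tool pointing down it reaches from about 0.375 to 0.925 m from the base axis. Payload 5.7 kg.
Tool frame: the origin (TCP) lies on the centre line of the jaws, within the pads' length; the fingertips stand 14 mm ahead of it and the grasp point (between the pads) lies 5 mm behind it; z points along the fingers, y is the line along which they close (so a half turn about z gives the same grasp; the last joint's range is limited). The gripper opens to 88 mm and grips with 3 to 60 N. Pads are 20 mm wide; open, the fingers measure 115 mm over their backs; the gripper's body (75 mm by 178 mm) begins 61 mm behind the grasp point.
Start: joints at [-1.272, 0.359, 1.51, -0, 1.272, -0.115], TCP at [0.241, -0.549, 0.211] pointing down, gripper open.
Joint ranges: [-2.97, 2.97], [-1.01, 2.36], [0.21, 2.38], [-0.96, 4.11], [0.2, 2.71], [-2.98, 2.98]. Speed limits (rad/s): [2.39, 2.39, 3.14, 3.14, 3.14, 3.14].

## Interface

Orientations are given as [roll, pitch, yaw] about the fixed x, y, z axes, in that order (R = Rz(yaw) Ry(pitch) Rx(roll)).
In Python, from station import bot gives the robot as it stands.
- The arm moves only by the tool servo_tool, never from a script. Its argument "deltas" is one flat list of numbers, 5 for each row, row after row: the finger opening in m, from 0 to 0.0878, then the shift along the world's x, y, z in m, then the turn about the world's z in units of 6 degrees (1.0 is 6 degrees). A call has 1 to 5 rows; each row is the pose to reach, as a shift and turn from the pose commanded when the call began; what a row does not reach only later rows make up. A row lasts 1/12 s, in which the tool goes at most 41.7 mm and 7.16 degrees, less where a joint would pass 70% of its speed; a pose out of reach is approached as far as the arm can. A call with a gripper value outside its range is refused whole. The fingers move at their own pace and stop on an object; the grip force is fixed at half the most. Time passes only in rows, so rows that repeat a pose let the fingers close. It gives the time, the measured TCP pose, the force, the opening and the grip force at its end, in the units of the state.
- bot.get_obs(): the state, without advancing time (a new reading comes with each control period).
- bot.snapshot(name): name is "scene" or "top" or "wrist"; returns the picture (400x640x3 uint8, red, green, blue); there is no depth.
- bot.camera_model(name): a dict with "intrinsics" (3x3 intrinsics, pixels), "position" and "orientation" of the camera in the world. Camera axes: x right, y down, z forward; pixel columns grow to the right and rows downward; lengths in m; the calibration is good to about 2 mm. A picture is of the moment at which its call begins: read the wrist's pose just before it. camera_model takes no time and is no camera call; for the wrist camera it gives the pose at the moment of the call.
- bot.finish_job(): hands the job in; it is judged then, once.
Trained networks look in the newest picture that a camera, given by its name, has taken for a name from the list of things; names that differ only in an ending like _2 or _b are one class to them, and where a whole thing is asked for, a point or a joint stands for the part that bears it (a point fixed in the world has none). Each returns a list of dicts, best first, with "conf" (0 to 1); they miss things now and then, are a little off and sometimes report something else, mostly with a low value. They report only what shows in the picture. A call takes as long as a camera call. They do not tell look-alikes from the thing itself.
- bot.recognise(camera, target): "rect" ([left, top, right, bottom] in pixels, round what is visible of it).
- bot.outline_of(camera, target): "region" (400x640 bool, what is visible of it) and "rect" ([left, top, right, bottom] in pixels, round what is visible of it).
The state is a dict: "t": time; "joint_positions": joint angles; "qd": joint speeds; "effort": joint torques, N m; "position": TCP position; "ee_rot": TCP orientation; "force": force on the tool from outside, world axes, zero at the start; "ft_torque": the same for the moment, N m; "opening": finger opening in m; "gripper_force": force on a finger pad.
Only numpy, scipy, OpenCV 4.12 (cv2) and the standard library are available. Lean on these libraries where they do the work, as an engineer would, in place of code of your own. Each camera call takes 0.05 s, during which the arm holds its last target. There are 200 camera calls.

## Working session

There is one attempt and no reset: what is moved stays moved. The work goes in short steps, Python scripts to look and compute and a tool call to move; the robot and the scene stay as the last step left them, time stands still between calls to the robot, and variables do not carry over. Pictures are saved under pics/ and viewed, at most 14 in all, crops included, and the job is handed in when it is done.

Besides the shell and the picture viewer there is one more tool, called after ">>>" as name(argument=value, ...) on one line, values as JSON. servo_tool: Moves the arm, as the interface text tells. Its arguments: {"type":"object","properties":{"deltas":{"type":"array","items":{"type":"number"}}},"required":["deltas"]}

```bash
ls; mkdir -p pics
cat > h.py <<'E'
import numpy as np, cv2
from scipy.spatial.transform import Rotation as R
from station import bot
def snap(n,f=None):
    im=bot.snapshot(n)
    if f: cv2.imwrite('pics/'+f+'.png',im[:,:,::-1])
    return im
def RR(o):
    o=np.array(o,float)
    if o.shape==(3,3): return o
    return R.from_euler('xyz',o).as_matrix() if o.size==3 else R.from_quat(o).as_matrix()
def toworld(n,uv,z,cm=None):
    c=cm or bot.camera_model(n); K=np.array(c['intrinsics']);M=RR(c['orientation']);p=np.array(c['position'])
    d=M@np.linalg.solve(K,np.array([uv[0],uv[1],1.]))
    return p+d*(z-p[2])/d[2]
def topix(n,P,cm=None):
    c=cm or bot.camera_model(n); K=np.array(c['intrinsics']);M=RR(c['orientation']);p=np.array(c['position'])
    q=K@(M.T@(np.atleast_2d(P)-p).T); return (q[:2]/q[2]).T
E
python3 - <<'E'
from h import *
for n in ['scene','top','wrist']:
    print(n,bot.camera_model(n))
    snap(n,n+'0')
print(bot.get_obs())
a=cv2.imread('pics/top0.png')
cv2.imwrite('pics/top0b.png',cv2.resize(a,(800,500),interpolation=cv2.INTER_CUBIC))
for t in ['chamber','star','plunger_knob','liner','pad','dish_1','cover']:
    for d in bot.recognise('top',t): print(t,d)
E
```

```text
pics
scene {'intrinsics': array([[508.31490114,   0.        , 316.90683003],
       [  0.        , 508.31490114, 201.90924328],
       [  0.        ,   0.        ,   1.        ]]), 'position': array([-0.7066481 ,  0.92963064,  0.87869544]), 'orientation': array([-2.01530757,  0.00865955, -2.21069741])}
top {'intrinsics': array([[495.51344018,   0.        , 318.94323099],
       [  0.        , 495.51344018, 194.25244252],
       [  0.        ,   0.        ,   1.        ]]), 'position': array([ 0.42502742, -0.04186535,  1.58130147]), 'orientation': array([-3.04353999,  0.00572853, -1.58602035])}
wrist {'intrinsics': array([[331.57465777,   0.        , 318.94255201],
       [  0.        , 331.57465777, 199.1401782 ],
       [  0.        ,   0.        ,   1.        ]]), 'position': array([ 0.3107993 , -0.51718315,  0.38436019]), 'orientation': array([ 2.85831792e+00,  1.19476048e-03, -1.15757978e+00])}
{'t': 0.15, 'joint_positions': array([-1.27209324e+00,  3.59360220e-01,  1.51115999e+00,  7.89862671e-06,
        1.27249830e+00, -1.15104061e-01]), 'qd': array([-0.00070553, -0.00045982, 
[... 449 characters left out ...]
.0, 'opening': 0.08816962032739115}
chamber {'rect': [269.8, 154.7, 315.5, 208.7], 'conf': 0.74}
chamber {'rect': [260.3, 145.1, 369.3, 226.5], 'conf': 0.61}
star {'rect': [277.7, 212.5, 325.6, 223.7], 'conf': 0.69}
plunger_knob {'rect': [286.4, 199.5, 294.4, 206.5], 'conf': 0.61}
plunger_knob {'rect': [278.2, 211.9, 327.2, 225.1], 'conf': 0.41}
liner {'rect': [390.3, 191.4, 441.8, 242.1], 'conf': 0.9}
pad {'rect': [170.1, 188.4, 238.7, 264.3], 'conf': 0.61}
dish_1 {'rect': [171.2, 200.2, 194.2, 221.2], 'conf': 0.68}
dish_1 {'rect': [178.1, 153.1, 200.6, 174.0], 'conf': 0.6}
dish_1 {'rect': [206.7, 192.0, 230.2, 217.5], 'conf': 0.59}
cover {'rect': [269.9, 154.5, 314.4, 207.6], 'conf': 0.71}
```

View pics/top0b.png

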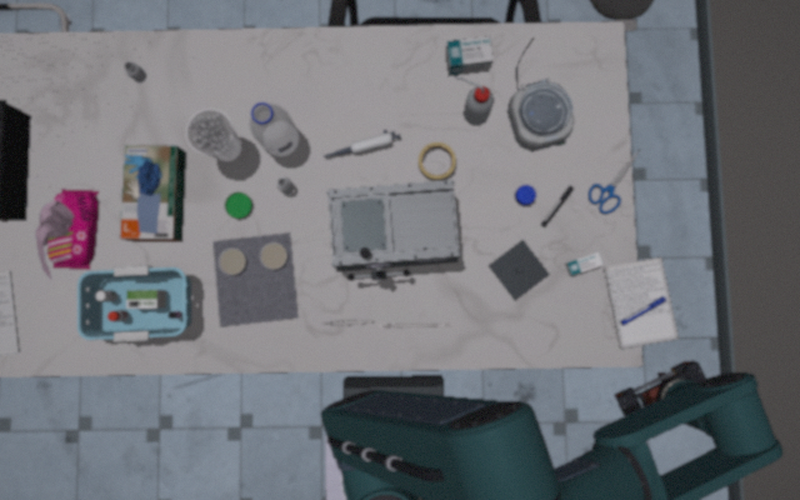

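View pics/scene0.png

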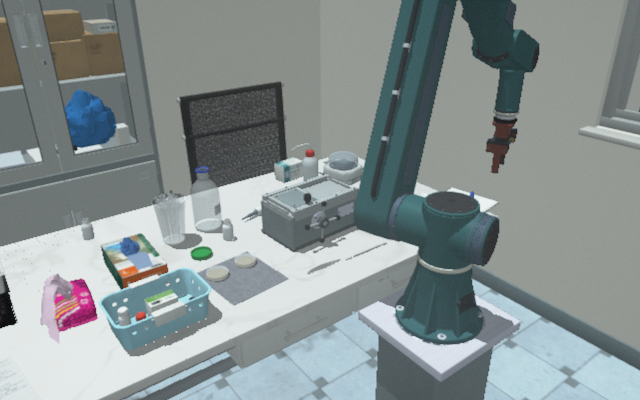

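The top view shows two plain dishes on the pad at about (185,209) and (218,205) px. A green look-alike sits at (191,164), off the pad. The dark liner is at (415,216), the chamber at (315,185), and the knob at (291,203).

Run:
```python
from h import *
print('knob',toworld('top',(290.4,203),.1775))
print('liner',toworld('top',(416,216.5),.005))
for u in [(182.7,210.7),(218.4,204.7),(189.3,163.5)]: print('dish',toworld('top',u,.015))
for d in bot.outline_of('top','liner')[:1]: print(cv2.minAreaRect(np.argwhere(d['region'])[:,::-1].astype(np.float32)))
for t in ['chamber']:
  for d in bot.outline_of('top',t): print(d['rect'],cv2.minAreaRect(np.argwhere(d['region'])[:,::-1].astype(np.float32)))
a=cv2.imread('pics/top0.png')[138:238,255:385]
cv2.imwrite('pics/c0.png',cv2.resize(a,None,fx=6,fy=6,interpolation=cv2.INTER_CUBIC))
```

```text
knob [0.53952216 0.04558619 0.1775    ]
liner [ 0.50427983 -0.34261845  0.005     ]
dish [0.53364329 0.397531   0.015     ]
dish [0.55094949 0.2842973  0.015     ]
dish [0.68466448 0.37815092 0.015     ]
((414.7760314941406, 216.03311157226562), (35.945980072021484, 35.328155517578125), 51.842769622802734)
[258.2, 145.3, 370.4, 226.3] ((314.39990234375, 185.22354125976562), (75.68911743164062, 102.84102630615234), 85.51539611816406)
[432.7, 148.6, 459.1, 181.8] ((445.19873046875, 164.7704315185547), (4.5832014083862305, 39.3928108215332), 37.30394744873047)
```

View pics/c0.png

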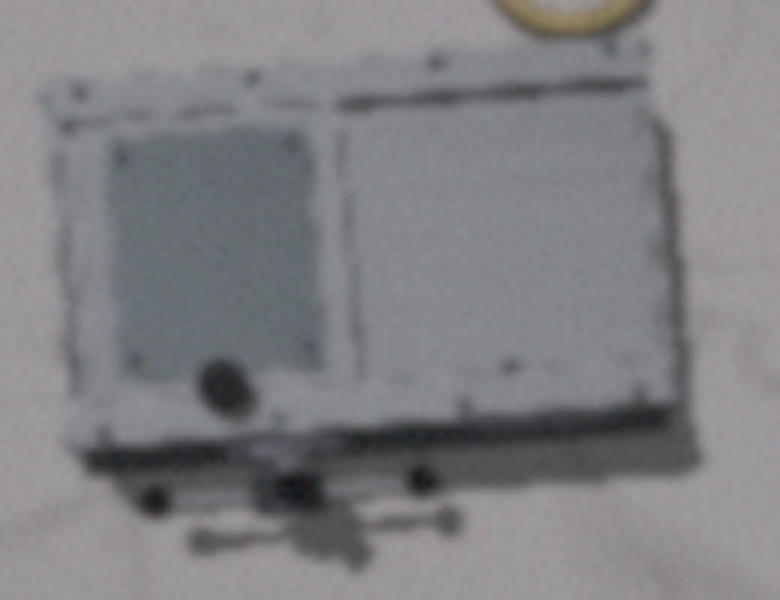

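The crop shows the chamber yawed a few degrees. The rails run from (45,95) to (645,50) and from (75,440) to (665,400). The knob is at (225,388) and the side balls are at (152,500) and (425,480).

Run:
```python
from h import *
f=lambda u,z: toworld('top',(u[0]/6+255,u[1]/6+138),z)
A=[f((42,85),.147),f((648,42),.147),f((80,440),.147),f((668,400),.147)]
for a in A: print(a)
for a,b in [(0,1),(2,3)]:
    d=A[a]-A[b]; print('len',np.linalg.norm(d),'yaw',np.degrees(np.arctan2(-d[0],d[1])))
c=np.mean(A,0); print('c',c)
B=[f((152,500),.086),f((425,480),.086)]; d=B[0]-B[1]; print(B,np.linalg.norm(d),np.degrees(np.arctan2(-d[0],d[1])))
o=bot.get_obs(); cm=bot.camera_model('wrist'); Rt=RR(o['ee_rot']); print('cam off in tool',Rt.T@(np.array(cm['position'])-o['position']))
```

```text
[0.69297253 0.1294264  0.147     ]
[ 0.70946229 -0.16733729  0.147     ]
[0.51876956 0.11173654 0.147     ]
[ 0.53370365 -0.17279937  0.147     ]
len 0.2972214667709932 yaw 3.1803851624419943
len 0.28492755151761356 yaw 3.004456082914897
c [ 0.61372701 -0.02474343  0.147     ]
[array([0.49197293, 0.08220032, 0.086     ]), array([ 0.49990135, -0.05523425,  0.086     ])] 0.13766306588949587 3.301658202381174
cam off in tool [ 0.0765765  -0.00115903 -0.17375271]
```

Fitted chamber: centre about (0.614, -0.022), yaw about 3.2°. The knob and hub positions agree with that. I'll move above it and look with the wrist camera.

>>> servo_tool(deltas=[0.06, 0.014, 0.029, 0.0075, -0.17, 0.06, 0.028, 0.058, 0.015, -0.34, 0.06, 0.042, 0.088, 0.0225, -0.51, 0.06, 0.056, 0.118, 0.03, -0.68, 0.06, 0.07, 0.147, 0.0375, -0.85])

```text
t: 1.02
position: [0.3115, -0.4008, 0.2491]
ee_rot: [-3.141, -0.0, 0.323]
force: [1.0, -0.9, -0.3]
opening: 0.0607
gripper_force: 0.0
```

>>> servo_tool(deltas=[0.06, 0.014, 0.029, 0.0075, -0.17, 0.06, 0.028, 0.058, 0.015, -0.34, 0.06, 0.042, 0.088, 0.0225, -0.51, 0.06, 0.056, 0.118, 0.03, -0.68, 0.06, 0.07, 0.147, 0.0375, -0.85])

```text
t: 1.43
position: [0.3816, -0.2537, 0.2869]
ee_rot: [3.141, -0.0, 0.235]
force: [-0.1, 0.1, 0.3]
opening: 0.0601
gripper_force: 0.0
```

>>> servo_tool(deltas=[0.06, 0.014, 0.029, 0.0075, -0.17, 0.06, 0.028, 0.058, 0.015, -0.34, 0.06, 0.042, 0.088, 0.0225, -0.51, 0.06, 0.056, 0.118, 0.03, -0.68, 0.06, 0.07, 0.147, 0.0375, -0.85])

```text
t: 1.85
position: [0.4515, -0.1066, 0.3245]
ee_rot: [3.141, -0.001, 0.146]
force: [1.2, 0.2, 0.1]
opening: 0.0603
gripper_force: 0.0
```

>>> servo_tool(deltas=[0.06, 0.014, 0.029, 0.0075, -0.17, 0.06, 0.028, 0.058, 0.015, -0.34, 0.06, 0.042, 0.088, 0.0225, -0.51, 0.06, 0.056, 0.118, 0.03, -0.68, 0.06, 0.07, 0.147, 0.0375, -0.85])

```text
t: 2.27
position: [0.5216, 0.0405, 0.3619]
ee_rot: [-3.142, -0.0, 0.057]
force: [1.1, 0.4, 0.2]
opening: 0.0598
gripper_force: 0.0
```

Run:
```python
from h import *
o=bot.get_obs(); print(o['position'],o['ee_rot'],o['t'],o['force'])
cm=bot.camera_model('wrist'); snap('wrist','w1')
for t in ['plunger_knob','star_hub','cover','chamber']:
    for d in bot.recognise('wrist',t)[:2]:
        r=d['rect'];u=((r[0]+r[2])/2,(r[1]+r[3])/2); print(t,d['conf'],r,toworld('wrist',u,.1775,cm))
```

```text
[0.52157571 0.04046077 0.3618896 ] [-3.14151190e+00 -4.31519344e-04  5.71366744e-02] 2.2667 [1.13213533 0.36024092 0.18850594]
plunger_knob 0.7 [306.2, 140.6, 325.3, 165.9] [0.54497305 0.04617485 0.1775    ]
plunger_knob 0.28 [240.4, 1.2, 523.3, 199.9] [ 0.60339055 -0.01922061  0.1775    ]
star_hub 0.61 [241.1, 1.4, 524.5, 199.9] [ 0.60334735 -0.02021376  0.1775    ]
cover 0.71 [257.1, 17.9, 377.0, 165.8] [0.60815927 0.04824318 0.1775    ]
chamber 0.85 [238.6, 0.0, 523.0, 197.7] [ 0.60500648 -0.01795216  0.1775    ]
chamber 0.63 [622.1, 164.4, 640.0, 192.3] [ 0.53692038 -0.30322192  0.1775    ]
```

View pics/w1.png

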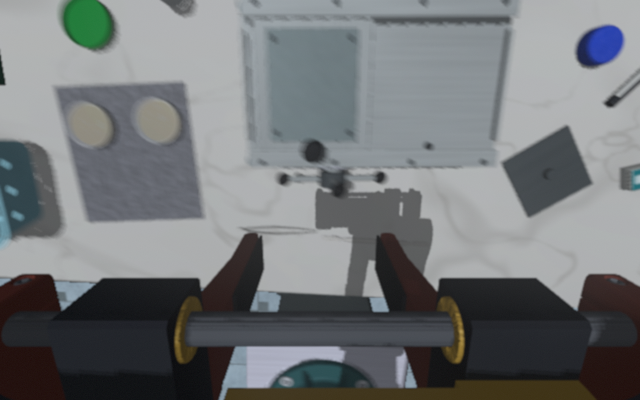

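The wrist view shows the knob top at (314,150), the open-end index hole at (429,146), and the side balls at (284,180) and (381,178). The top ball is at about (339,188) and the front rail corners at (249,164) and (497,163). The dishes are at (90,125) and (157,120), and the liner at (547,172). The green one at (88,22) isn't wanted.

```bash
cat > fit.py <<'E'
from h import *
from scipy.optimize import least_squares
cm=bot.camera_model('wrist')
px=np.array([(314.5,150),(429,146),(284,180),(381,178),(339,189),(249,164),(497,163)])
def pts(p):
    x,y,a,q=p
    b=lambda k:(-.117,.045-.067*np.sin(q+k*np.pi/2),.086+.067*np.cos(q+k*np.pi/2))
    L=np.array([(-.068,.070,.180),(-.068,-.071,.128),b(3),b(1),b(0),(-.09,.15,.147),(-.09,-.15,.147)])
    return L@R.from_euler('z',a).as_matrix().T+[x,y,0]
r=least_squares(lambda p:(topix('wrist',pts(p),cm)-px).ravel(),[.614,-.022,.056,.1],loss='soft_l1')
print(r.x,np.round(r.fun.reshape(-1,2),1).tolist()); 
for u in [(90,125),(157.5,120.5)]: print('dish',toworld('wrist',u,.015,cm))
print('liner',toworld('wrist',(547,172.5),.015,cm))
P=pts(r.x)
print('knob',P[0],'balls',P[2:5])
E
python3 fit.py
```

```text
[ 0.61862163 -0.02006178  0.05389309  0.06632248] [[-0.6, 0.8], [1.0, -0.7], [0.2, -2.7], [-0.3, -1.7], [-0.0, -0.1], [-2.4, 1.2], [3.0, 3.2]]
dish [0.54328169 0.39167957 0.015     ]
dish [0.55602987 0.28797388 0.015     ]
liner [ 0.51067483 -0.32617253  0.015     ]
knob [0.54694966 0.04617364 0.18      ] balls [[ 0.49576633  0.08532609  0.09044035]
 [ 0.50296864 -0.04818519  0.08155965]
 [ 0.49960667  0.01413655  0.1528527 ]]
```

>>> servo_tool(deltas=[0.05, 0.008, 0.002, -0.035, 0, 0.05, 0.016, 0.004, -0.07, 0, 0.05, 0.0235, 0.006, -0.105, 0, 0.05, 0.0235, 0.006, -0.14, 0, 0.05, 0.0235, 0.006, -0.15, 0])

```text
t: 2.93
position: [0.5405, 0.0433, 0.2061]
ee_rot: [-3.141, 0.009, 0.056]
force: [-1.5, -0.2, -0.0]
opening: 0.0498
gripper_force: 0.0
```

Run:
```python
from h import *
o=bot.get_obs(); print(o['position'],o['ee_rot'])
cm=bot.camera_model('wrist'); snap('wrist','w2')
for d in bot.recognise('wrist','plunger_knob')[:2]:
    r=d['rect'];u=((r[0]+r[2])/2,(r[1]+r[3])/2); print(d['conf'],r,toworld('wrist',u,.17,cm))
```

```text
[0.54050227 0.04332391 0.20608315] [-3.14095394  0.00922982  0.05610937]
0.82 [297.3, 192.6, 335.3, 236.0] [0.54460663 0.0463159  0.17      ]
```

View pics/w2.png

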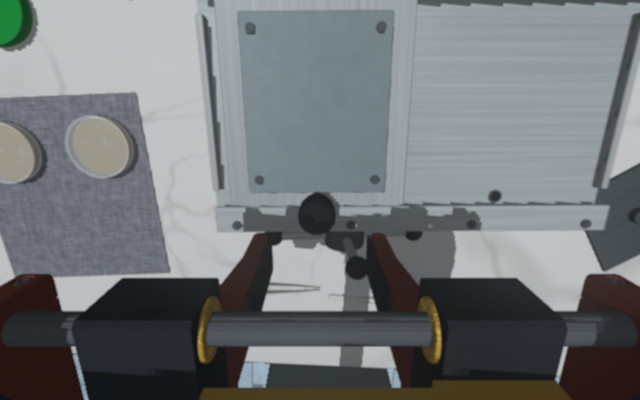

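The close view shows the knob at (317,214), between the fingers and a little ahead. That agrees with (0.5446, 0.0463). Descending and gripping.

>>> servo_tool(deltas=[0.05, 0, 0, -0.01, 0, 0.05, 0, 0, -0.02, 0, 0.05, 0, 0, -0.03, 0, 0.05, 0, 0, -0.04, 0, 0.05, 0, 0, -0.041, 0])

```text
t: 3.45
position: [0.5437, 0.0447, 0.1688]
ee_rot: [-3.141, 0.002, 0.058]
force: [-1.6, 0.1, -1.1]
opening: 0.0499
gripper_force: 0.0
```

>>> servo_tool(deltas=[0.01, 0, 0, 0, 0, 0.01, 0, 0, 0, 0, 0.01, 0, 0, 0, 0, 0.01, 0, 0, 0, 0, 0.01, 0, 0, 0, 0])

```text
t: 3.87
position: [0.545, 0.0447, 0.1707]
ee_rot: [-3.142, -0.001, 0.058]
force: [0.1, 0.0, -0.5]
opening: 0.0201
gripper_force: 0.0
```

>>> servo_tool(deltas=[0.01, 0, 0, 0, 0, 0.01, 0, 0, 0.003, 0, 0.01, 0, 0, 0.006, 0, 0.01, 0, 0, 0.009, 0, 0.01, 0, 0, 0.0115, 0])

```text
t: 4.28
position: [0.545, 0.0447, 0.1824]
ee_rot: [-3.142, -0.001, 0.058]
force: [-0.5, 0.6, 0.8]
opening: 0.0103
gripper_force: 0.0
```

>>> servo_tool(deltas=[0.01, 0, 0, 0, 0, 0.01, 0, 0, 0, 0, 0.01, 0, 0, 0, 0])

```text
t: 4.53
position: [0.5447, 0.0447, 0.1818]
ee_rot: [-3.141, -0.0, 0.058]
force: [-0.0, -0.5, -0.3]
opening: 0.0102
gripper_force: 0.0
```

The grip closed on nothing, so I'll look.

Run:
```python
from h import *
o=bot.get_obs(); print(o['position'],o['ee_rot'])
cm=bot.camera_model('wrist'); snap('wrist','w3')
p=np.array(o['position']); Rt=RR(o['ee_rot'])
print('tip px',topix('wrist',p+Rt@[0,0,.014],cm),'tcp',topix('wrist',p,cm))
for d in bot.recognise('wrist','plunger_knob')[:2]:
    r=d['rect'];u=((r[0]+r[2])/2,(r[1]+r[3])/2); print(d['conf'],r,toworld('wrist',u,.17,cm))
```

```text
[0.54469805 0.04465829 0.18183258] [-3.14148985e+00 -3.52515431e-05  5.77366389e-02]
tip px [[320.59671483 233.14619203]] tcp [[320.72565141 242.47451213]]
0.73 [298.9, 209.6, 337.3, 257.4] [0.54526239 0.04620713 0.17      ]
```

View pics/w3.png

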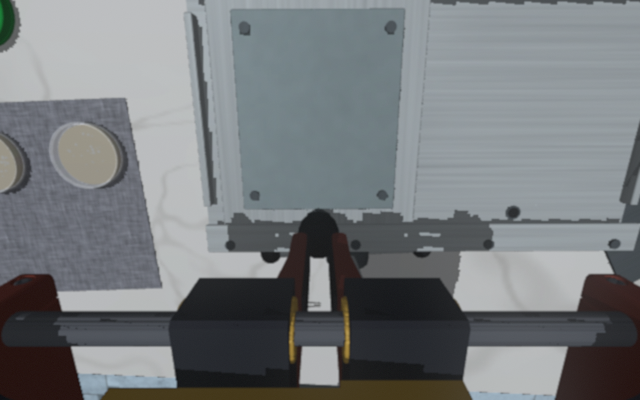

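```bash
cat >> h.py <<'E'
def wcm(p,e):
    "wrist camera model for a TCP pose"
    o=bot.get_obs(); c=bot.camera_model('wrist'); Rt=RR(o['ee_rot']); Rn=RR(e)
    return dict(intrinsics=c['intrinsics'],position=np.array(p)+Rn@Rt.T@(np.array(c['position'])-o['position']),orientation=Rn@Rt.T@RR(c['orientation']))
def tri(obs):
    A=np.zeros((3,3));b=np.zeros(3);L=[]
    for c,uv in obs:
        d=RR(c['orientation'])@np.linalg.solve(np.array(c['intrinsics']),[uv[0],uv[1],1.]);d/=np.linalg.norm(d)
        M=np.eye(3)-np.outer(d,d);A+=M;b+=M@c['position'];L.append((M,np.array(c['position'])))
    x=np.linalg.solve(A,b); return x,[np.linalg.norm(M@(x-p)) for M,p in L]
E
python3 - <<'E'
from h import *
t=bot.camera_model('top')
w1=wcm([0.52157571,0.04046077,0.3618896],[-3.14151190,-4.31519344e-04,.0571366744])
w2=wcm([0.54050227,0.04332391,0.20608315],[-3.14095394,0.00922982,0.05610937])
w3=bot.camera_model('wrist')
T=lambda u:(t,(u[0]/6+255,u[1]/6+138))
print('knob',tri([T((225,388)),(w1,(314.5,151)),(w2,(317,212)),(w3,(318,228))]))
print('hole',tri([T((512,365)),(w1,(429,146)),(w2,(495,196)),(w3,(513,212))]))
print('dishR',tri([(t,(218.4,204.7)),(w1,(157.5,120.5)),(w2,(101,147)),(w3,(88,155))]))
a=cv2.imread('pics/w3.png')[180:330,200:440]; b=cv2.imread('pics/w2.png')[180:330,200:440]
cv2.imwrite('pics/c3.png',cv2.resize(np.hstack([a,b]),None,fx=1.66,fy=2,interpolation=cv2.INTER_CUBIC))
E
```

```text
knob (array([0.54246519, 0.0451608 , 0.15409553]), [np.float64(0.00419215041696592), np.float64(0.0030485170846799767), np.float64(0.0017034405884400893), np.float64(0.0010072508515140233)])
hole (array([ 0.5528448 , -0.09626539,  0.12372749]), [np.float64(0.002602991180693965), np.float64(0.003176120910944239), np.float64(0.0010109037474237666), np.float64(0.0013311873895634546)])
dishR (array([0.55430701, 0.28801949, 0.01071239]), [np.float64(0.004052642058074222), np.float64(0.005236284522745991), np.float64(0.0009042057726044938), np.float64(0.0006345635408202929)])
```

View pics/c3.png

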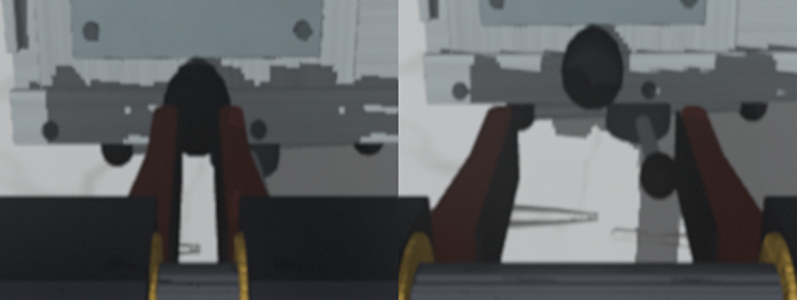

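Run:
```python
from h import *
w2=wcm([0.54050227,0.04332391,0.20608315],[-3.14095394,0.00922982,0.05610937]);w3=bot.camera_model('wrist')
for n,w,p,g in [('w2',w2,[0.5405,.0433,.2061],.05),('w3',w3,[.5447,.0447,.1818],.0102)]:
  for dx in (-.01,0,.01):
    for dz in (-.014,.005,.03):
      print(n,dx,dz,topix('x',np.array([[p[0]+dx,p[1]+g/2,p[2]+dz],[p[0]+dx,p[1]-g/2,p[2]+dz]]),w).round(0).tolist())
  print('knob top/bottom',topix('x',[[.5446,.0463,.18],[.5446,.0463,.155],[.5571,.0463,.18],[.5321,.0463,.18]],w).round(0).tolist())
```

```text
w2 -0.01 -0.014 [[279.0, 246.0], [360.0, 250.0]]
w2 -0.01 0.005 [[275.0, 260.0], [364.0, 265.0]]
w2 -0.01 0.03 [[269.0, 284.0], [371.0, 289.0]]
w2 0 -0.014 [[279.0, 231.0], [362.0, 235.0]]
w2 0 0.005 [[276.0, 244.0], [366.0, 249.0]]
w2 0 0.03 [[269.0, 266.0], [373.0, 271.0]]
w2 0.01 -0.014 [[280.0, 215.0], [363.0, 220.0]]
w2 0.01 0.005 [[276.0, 227.0], [368.0, 232.0]]
w2 0.01 0.03 [[269.0, 247.0], [375.0, 252.0]]
knob top/bottom [[316.0, 219.0], [316.0, 207.0], [317.0, 201.0], [315.0, 238.0]]
w3 -0.01 -0.014 [[311.0, 248.0], [328.0, 249.0]]
w3 -0.01 0.005 [[311.0, 262.0], [329.0, 263.0]]
w3 -0.01 0.03 [[309.0, 286.0], [330.0, 287.0]]
w3 0 -0.014 [[312.0, 233.0], [329.0, 233.0]]
w3 0 0.005 [[311.0, 246.0], [330.0, 247.0]]
w3 0 0.03 [[310.0, 267.0], [332.0, 268.0]]
w3 0.01 -0.014 [[313.0, 217.0], [330.0, 218.0]]
w3 0.01 0.005 [[312.0, 229.0], [331.0, 230.0]]
w3 0.01 0.03 [[311.0, 248.0], [333.0, 249.0]]
knob top/bottom [[318.0, 241.0], [318.0, 226.0], [319.0, 221.0], [317.0, 261.0]]
```

In the crop, the knob sits where predicted (silhouette rows 210-257), but the finger ends seem to stop above its top. I'll open and go lower in small steps, watching the force.

>>> servo_tool(deltas=[0.05, 0, 0.001, 0, 0, 0.05, 0, 0.001, 0, 0, 0.05, 0, 0.001, 0, 0, 0.05, 0, 0.001, 0, 0, 0.05, 0, 0.001, 0, 0])

```text
t: 5.05
position: [0.5447, 0.0457, 0.1818]
ee_rot: [-3.142, -0.0, 0.058]
force: [0.3, -0.1, 0.3]
opening: 0.0398
gripper_force: 0.0
```

>>> servo_tool(deltas=[0.05, 0, 0, -0.004, 0, 0.05, 0, 0, -0.009, 0, 0.05, 0, 0, -0.0135, 0, 0.05, 0, 0, -0.0155, 0, 0.05, 0, 0, -0.0155, 0])

```text
t: 5.47
position: [0.5441, 0.0457, 0.1654]
ee_rot: [-3.141, 0.002, 0.058]
force: [0.0, 0.2, -0.4]
opening: 0.0498
gripper_force: 0.0
```

Run:
```python
from h import *
o=bot.get_obs(); print(o['position'],o['ee_rot'],o['force'],o['joint_positions'])
cm=bot.camera_model('wrist'); snap('wrist','w4')
p=np.array(o['position'])
a=cv2.imread('pics/w4.png')[170:320,200:440]
a=cv2.resize(a,None,fx=3,fy=3,interpolation=cv2.INTER_CUBIC)
for dz in (-.014,0,.014):
  for dx in (-.01,.01):
    for g in (-.025,.025):
      u=topix('w',[[p[0]+dx,p[1]+g,p[2]+dz]],cm)[0]; cv2.circle(a,(int((u[0]-200)*3),int((u[1]-170)*3)),4,[(0,0,255),(0,255,0),(255,0,0)][int(round(dz/.014))+1],-1)
cv2.imwrite('pics/c4.png',a)
```

```text
[0.54406282 0.0456798  0.16539877] [-3.14133972e+00  1.67907853e-03  5.77653616e-02] [ 0.03435283  0.19161298 -0.35245224] [-4.28292812e-02  3.30081509e-01  1.68178243e+00  9.17506125e-05
  1.13142471e+00  1.47016280e+00]
```

View pics/c4.png

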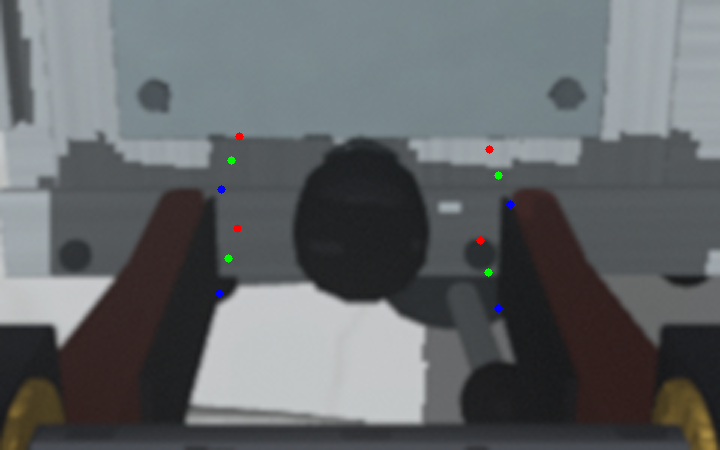

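The overlay shows the visible fingertips at the blue marks. They sit about 14 mm above the reported position instead of 14 mm ahead of it, so they only just reach the knob's top. I'll go lower with force checks.

>>> servo_tool(deltas=[0.05, 0.001, 0.0005, -0.003, 0, 0.05, 0.001, 0.0005, -0.006, 0, 0.05, 0.001, 0.0005, -0.008, 0, 0.05, 0.001, 0.0005, -0.008, 0])

```text
t: 5.85
position: [0.5454, 0.0462, 0.1578]
ee_rot: [-3.141, 0.001, 0.058]
force: [-0.1, 0.8, 0.3]
opening: 0.0503
gripper_force: 0.0
```

>>> servo_tool(deltas=[0.05, 0, 0, -0.003, 0, 0.05, 0, 0, -0.006, 0, 0.05, 0, 0, -0.008, 0, 0.05, 0, 0, -0.008, 0])

```text
t: 6.18
position: [0.5453, 0.0462, 0.1497]
ee_rot: [-3.141, 0.001, 0.058]
force: [0.5, -0.5, -0.6]
opening: 0.0498
gripper_force: 0.0
```

>>> servo_tool(deltas=[0.01, 0, 0, 0, 0, 0.01, 0, 0, 0, 0, 0.01, 0, 0, 0, 0, 0.01, 0, 0, 0, 0, 0.01, 0, 0, 0, 0])

```text
t: 6.6
position: [0.5459, 0.0454, 0.1505]
ee_rot: [3.14, -0.0, 0.058]
force: [0.3, -3.9, 0.9]
opening: 0.0239
gripper_force: 30.0
```

Gripped (23.9 mm, 30 N). Pulling up.

>>> servo_tool(deltas=[0.01, 0, 0, 0.003, 0, 0.01, 0, 0, 0.006, 0, 0.01, 0, 0, 0.009, 0, 0.01, 0, 0, 0.0115, 0, 0.01, 0, 0, 0.0115, 0])

```text
t: 7.02
position: [0.5458, 0.0455, 0.1618]
ee_rot: [3.141, 0.0, 0.058]
force: [2.4, -4.1, -8.6]
opening: 0.0243
gripper_force: 30.0
```

>>> servo_tool(deltas=[0.01, 0.0006, -0.01, 0, 0, 0.01, 0.0011, -0.02, 0, 0, 0.01, 0.0017, -0.03, 0, 0, 0.01, 0.0017, -0.03, 0, 0])

```text
t: 7.35
position: [0.5477, 0.0141, 0.1616]
ee_rot: [3.141, 0.0, 0.057]
force: [2.6, -1.0, -7.9]
opening: 0.0245
gripper_force: 30.0
```

>>> servo_tool(deltas=[0.01, 0.0012, -0.022, 0, 0, 0.01, 0.0024, -0.044, 0, 0, 0.01, 0.0036, -0.066, 0, 0, 0.01, 0.0048, -0.088, 0, 0, 0.01, 0.0055, -0.1, -0.002, 0])

```text
t: 7.77
position: [0.5537, -0.086, 0.1601]
ee_rot: [3.141, -0.002, 0.056]
force: [5.7, 1.2, -8.1]
opening: 0.0242
gripper_force: 30.0
```

>>> servo_tool(deltas=[0.01, 0.0003, -0.005, -0.001, 0, 0.01, 0.0006, -0.01, -0.003, 0, 0.01, 0.0006, -0.011, -0.006, 0, 0.01, 0.0006, -0.011, -0.0105, 0, 0.01, 0.0006, -0.011, -0.0105, 0])

```text
t: 8.18
position: [0.5543, -0.0949, 0.1502]
ee_rot: [3.14, -0.002, 0.059]
force: [2.9, -0.9, 0.4]
opening: 0.0243
gripper_force: 30.0
```

The pin dropped home at the open end (z is back to 0.150 and the load is gone). Releasing, rising, and moving toward the star.

>>> servo_tool(deltas=[0.05, 0, 0, 0, 0, 0.05, 0, 0, 0, 0, 0.05, 0, 0, 0, 0, 0.05, 0, 0, 0.03, 0, 0.05, 0, 0, 0.06, 0])

```text
t: 8.6
position: [0.5509, -0.0938, 0.208]
ee_rot: [-3.139, 0.006, 0.058]
force: [0.6, -0.3, 0.9]
opening: 0.0492
gripper_force: 0.0
```

>>> servo_tool(deltas=[0.0, -0.01, 0.03, 0.015, 0, 0.0, -0.023, 0.06, 0.03, 0, 0.0, -0.035, 0.09, 0.05, 0, 0.0, -0.047, 0.12, 0.06, 0, 0.0, -0.0565, 0.15, 0.06, 0])

```text
t: 9.02
position: [0.4967, 0.0565, 0.2718]
ee_rot: [3.141, -0.003, 0.058]
force: [0.5, -0.2, -0.1]
opening: 0.0201
gripper_force: 0.0
```

>>> servo_tool(deltas=[0.0, 0, 0, 0, 0, 0.0, 0, 0, 0, 0])

```text
t: 9.18
position: [0.4958, 0.0565, 0.2694]
ee_rot: [3.142, 0.001, 0.061]
force: [0.6, -0.0, -0.1]
opening: 0.007
gripper_force: 0.0
```

Run:
```python
from h import *
o=bot.get_obs(); print(o['position'],o['ee_rot'],o['force'])
cm=bot.camera_model('wrist'); snap('wrist','w5')
for n in ['star','plunger_knob','cover','chamber','seat','lift_top','liner']:
    for d in bot.outline_of('wrist',n)[:2]:
        m=d['region']; print(n,d['conf'],np.round(d['rect']),m.sum(),np.argwhere(m).mean(0)[::-1].round(1))
        if n=='star': cv2.imwrite('pics/starmask.png',m.astype(np.uint8)*255)
H=np.array([.4975,.0175,0]);e=np.array([-np.cos(.058),0,0])
for k in range(4):
    t=.066+k*np.pi/2; u=.067*np.sin(t); P=H+[.058*u,-.998*u,.086+.067*np.cos(t)]; print('ball',k,P.round(4),topix('w',[P],cm).round(1))
```

```text
[0.4958016  0.0564845  0.26941184] [3.14152791e+00 6.99545960e-04 6.09790694e-02] [ 0.62908369 -0.01267194 -0.06484173]
star 0.73 [286. 166. 424. 201.] 1997 [355.7 178.3]
plunger_knob 0.67 [486. 121. 528. 154.] 1034 [508.  138.6]
plunger_knob 0.6 [418.   0. 593. 156.] 22230 [498.8  69.6]
cover 0.8 [419.   0. 592. 155.] 22384 [499.1  69.7]
chamber 0.59 [236.   0. 604. 204.] 57549 [413.4  82.2]
seat 0.89 [236.   1. 606. 200.] 57564 [413.5  82.2]
seat 0.27 [486. 120. 530. 154.] 1071 [508.3 138.4]
lift_top 0.85 [294.  23. 368. 102.] 4562 [331.3  63.9]
liner 0.72 [558. 111. 640. 225.] 5690 [605.1 169.9]
ball 0 [0.4978 0.0131 0.1529] [[368.  190.9]]
ball 1 [ 0.5014 -0.0492  0.0816] [[415.  174.6]]
ball 2 [0.4972 0.0219 0.0191] [[346.4 164.4]]
ball 3 [0.4936 0.0842 0.0904] [[294.2 176.1]]
```

View pics/w5.png

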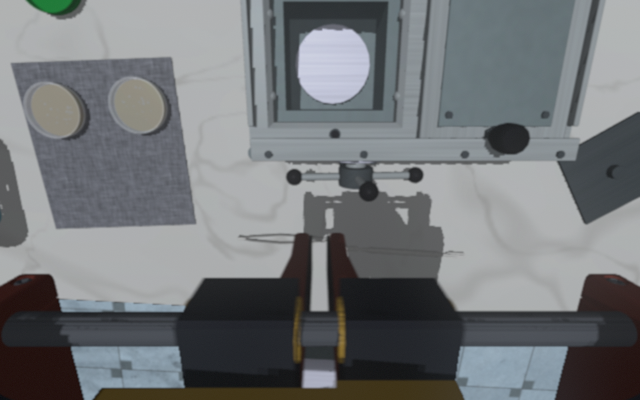

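The balls show at (294,177), (415,175) and (368,190), within 1 px of my prediction, so the hub is (0.4975, 0.0175) and q is about 0.07. The white lift disc lies deep in the open well at (333,65). Next I'll work out the stroke path.

Run:
```python
from h import *
print('lift',toworld('w',(333,64.5),.0515,wcm([0.4958016,0.0564845,0.26941184],[3.1415,.0007,.060979])))
def c(t):
    s,k=np.sin(t),np.cos(t); P=(52*s-5*k,86+52*k+5*s); return np.array([P[0]-13.5*k,P[1]-8*k])
T=np.radians(np.arange(-15,76,9)); C=np.array([c(t) for t in T])
for sg in (1,-1):
    print('sign',sg)
    for t,q in zip(T,C):
        u=sg*q[0]; print(round(np.degrees(t)),'dx %.4f dy %.4f pz %.4f'%(.058*(u+44*sg)/1e3,-.998*(u+44*sg)/1e3,(q[1]-14)/1e3))
```

```text
lift [0.61274083 0.04896141 0.0515    ]
sign 1
-15 dx 0.0007 dy -0.0126 pz 0.1132
-6 dx 0.0012 dy -0.0201 pz 0.1152
3 dx 0.0016 dy -0.0282 pz 0.1162
12 dx 0.0021 dy -0.0366 pz 0.1161
21 dx 0.0026 dy -0.0453 pz 0.1149
30 dx 0.0031 dy -0.0539 pz 0.1126
39 dx 0.0036 dy -0.0622 pz 0.1093
48 dx 0.0041 dy -0.0701 pz 0.1052
57 dx 0.0045 dy -0.0774 pz 0.1002
66 dx 0.0049 dy -0.0838 pz 0.0945
75 dx 0.0052 dy -0.0893 pz 0.0882
sign -1
-15 dx -0.0007 dy 0.0126 pz 0.1132
-6 dx -0.0012 dy 0.0201 pz 0.1152
3 dx -0.0016 dy 0.0282 pz 0.1162
12 dx -0.0021 dy 0.0366 pz 0.1161
21 dx -0.0026 dy 0.0453 pz 0.1149
30 dx -0.0031 dy 0.0539 pz 0.1126
39 dx -0.0036 dy 0.0622 pz 0.1093
48 dx -0.0041 dy 0.0701 pz 0.1052
57 dx -0.0045 dy 0.0774 pz 0.1002
66 dx -0.0049 dy 0.0838 pz 0.0945
75 dx -0.0052 dy 0.0893 pz 0.0882
```

>>> servo_tool(deltas=[0, -0.001, 0.003, -0.038, 0, 0, -0.002, 0.005, -0.076, 0, 0, -0.002, 0.005, -0.114, 0, 0, -0.002, 0.005, -0.145, 0, 0, -0.002, 0.005, -0.1525, 0])

```text
t: 10.0
position: [0.4913, 0.0598, 0.1125]
ee_rot: [-3.141, 0.008, 0.057]
force: [-1.4, -0.5, -0.6]
opening: 0.0003
gripper_force: 0.0
```

>>> servo_tool(deltas=[0, 0.0008, -0.014, -0.001, 0, 0, 0.0016, -0.028, -0.001, 0, 0, 0.0021, -0.0365, -0.001, 0, 0, 0.0026, -0.045, -0.002, 0, 0, 0.0031, -0.054, -0.0045, 0])

```text
t: 10.42
position: [0.4981, 0.0086, 0.1131]
ee_rot: [-3.136, -0.0, 0.055]
force: [-0.1, 16.4, -1.6]
opening: 0.0005
gripper_force: 6.7
```

>>> servo_tool(deltas=[0, 0.0005, -0.008, -0.0035, 0, 0, 0.001, -0.016, -0.0075, 0, 0, 0.0014, -0.0235, -0.0125, 0, 0, 0.0018, -0.03, -0.018, 0, 0, 0.0021, -0.0355, -0.0245, 0])

```text
t: 10.83
position: [0.5012, -0.0278, 0.0894]
ee_rot: [-3.138, -0.002, 0.056]
force: [-0.4, 9.7, 9.0]
opening: 0.0005
gripper_force: 5.1
```

>>> servo_tool(deltas=[0, 0, 0, 0, 0, 0, 0, 0, 0, 0])

```text
t: 11.0
position: [0.5015, -0.0299, 0.0889]
ee_rot: [3.141, -0.002, 0.057]
force: [-0.6, -0.2, 0.9]
opening: 0.0005
gripper_force: 0.4
```

```bash
cat > st.py <<'E'
import sys
from h import *
o=bot.get_obs(); print(o['position'],o['ee_rot'],o['force'])
cm=bot.camera_model('wrist'); snap('wrist','star')
m=[d for d in bot.outline_of('wrist','star')][0]['region']
n=[d for d in bot.outline_of('wrist','lift_top')]
H=np.array([.4975,.0175,0])
# score q by how well the predicted balls fall in the mask
best=[]
for q in np.arange(0,np.pi/2,.03):
    M=np.zeros(m.shape,np.uint8)
    for k in range(4):
        t=q+k*np.pi/2; h=topix('w',[H+[0,0,.086]],cm)[0]; u=.067*np.sin(t); P=H+[.058*u,-.998*u,.086+.067*np.cos(t)]; p=topix('w',[P],cm)[0]
        d=cm['position'][2]-P[2]; cv2.circle(M,tuple(int(round(v)) for v in p),int(331*.009/d),1,-1); cv2.line(M,tuple(int(round(v)) for v in p),tuple(int(round(v)) for v in h),1,int(331*.008/d))
    best.append(((m&(M>0)).sum()/(m|(M>0)).sum(),round(q,2)))
print(sorted(best)[::-1][:3])
if n: 
    r=n[0]['rect']; print('lift',n[0]['conf'],np.round(r),topix('w',[[.6137,.0494+.041,z] for z in (.05,.09,.132)]+[[.6137,.0494-.041,z] for z in (.05,.09,.132)],cm).round().tolist())
E
python3 st.py
```

```text
[ 0.50147697 -0.02991066  0.08890255] [ 3.14115454e+00 -2.05161459e-03  5.69733379e-02] [-0.61941685 -0.23208705  0.88398801]
[(np.float64(0.4349597535526185), np.float64(1.38)), (np.float64(0.42968672793754326), np.float64(1.35)), (np.float64(0.42118448742358955), np.float64(1.41))]
lift 0.95 [ 82.   1. 251. 108.] [[125.0, 26.0], [76.0, 7.0], [-10.0, -27.0], [266.0, 35.0], [253.0, 18.0], [230.0, -12.0]]
```

The stroke worked: q is about 1.38. Second stroke.

>>> servo_tool(deltas=[0, -0.001, 0.008, 0.038, 0, 0, -0.002, 0.016, 0.076, 0, 0, -0.0035, 0.045, 0.085, 0, 0, -0.005, 0.075, 0.085, 0, 0, -0.0055, 0.0915, 0.085, 0])

```text
t: 11.57
position: [0.4952, 0.0641, 0.1746]
ee_rot: [-3.141, -0.003, 0.058]
force: [-0.2, -0.1, -0.7]
opening: 0.0007
gripper_force: 0.0
```

>>> servo_tool(deltas=[0, 0, 0, 0, 0, 0, 0, 0, -0.03, 0, 0, 0, 0, -0.057, 0, 0, 0, 0, -0.057, 0])

```text
t: 11.9
position: [0.4911, 0.0616, 0.1122]
ee_rot: [-3.142, 0.008, 0.058]
force: [-1.9, -0.2, 0.0]
opening: 0.0008
gripper_force: 0.0
```

>>> servo_tool(deltas=[0, 0.0008, -0.014, -0.001, 0, 0, 0.0016, -0.028, -0.001, 0, 0, 0.0021, -0.0365, -0.001, 0, 0, 0.0026, -0.045, -0.002, 0, 0, 0.0031, -0.054, -0.0045, 0])

```text
t: 12.32
position: [0.4976, 0.0098, 0.1128]
ee_rot: [-3.137, 0.0, 0.056]
force: [-2.1, 14.7, 2.3]
opening: 0.0004
gripper_force: 7.0
```

>>> servo_tool(deltas=[0, 0.0005, -0.008, -0.0035, 0, 0, 0.001, -0.016, -0.0075, 0, 0, 0.0014, -0.0235, -0.0125, 0, 0, 0.0018, -0.03, -0.018, 0, 0, 0.0021, -0.0355, -0.0245, 0])

```text
t: 12.73
position: [0.5002, -0.026, 0.0883]
ee_rot: [-3.138, -0.001, 0.056]
force: [-0.3, 9.7, 9.2]
opening: 0.0002
gripper_force: 5.4
```

>>> servo_tool(deltas=[0, 0, 0, 0, 0, 0, 0, 0, 0, 0])

```text
t: 12.9
position: [0.5003, -0.0282, 0.0878]
ee_rot: [3.141, -0.0, 0.057]
force: [-1.4, -0.4, 2.9]
opening: 0.0005
gripper_force: 1.1
```

```bash
python3 st.py
```

```text
[ 0.50025286 -0.02817731  0.08783253] [ 3.14129307e+00 -2.73635178e-04  5.71814202e-02] [-1.35477186 -0.42719629  2.8597772 ]
[(np.float64(0.41594996090695857), np.float64(1.38)), (np.float64(0.41194441706908447), np.float64(1.41)), (np.float64(0.4043768761498983), np.float64(1.35))]
lift 0.61 [ 16.   2. 236. 104.] [[126.0, 23.0], [78.0, 3.0], [-9.0, -32.0], [269.0, 32.0], [256.0, 15.0], [234.0, -17.0]]
```

q is about 2.95. Last stroke, to the stop, with force checks.

>>> servo_tool(deltas=[0, -0.001, 0.008, 0.038, 0, 0, -0.002, 0.016, 0.076, 0, 0, -0.0035, 0.045, 0.085, 0, 0, -0.005, 0.075, 0.085, 0, 0, -0.0055, 0.0905, 0.086, 0])

```text
t: 13.47
position: [0.4949, 0.0652, 0.1744]
ee_rot: [-3.141, -0.003, 0.058]
force: [-0.3, -0.3, -0.2]
opening: 0.0002
gripper_force: 0.0
```

>>> servo_tool(deltas=[0, 0, 0, 0, 0, 0, 0, 0, -0.03, 0, 0, 0, 0, -0.057, 0, 0, 0, 0, -0.057, 0])

```text
t: 13.8
position: [0.4909, 0.0625, 0.1122]
ee_rot: [-3.142, 0.008, 0.058]
force: [-0.1, -0.3, -0.3]
opening: 0.0003
gripper_force: 0.0
```

>>> servo_tool(deltas=[0, 0.0008, -0.014, -0.001, 0, 0, 0.0012, -0.02, -0.001, 0, 0, 0.0014, -0.024, -0.001, 0, 0, 0.0016, -0.028, -0.001, 0, 0, 0.0016, -0.028, -0.001, 0])

```text
t: 14.22
position: [0.4955, 0.0354, 0.1161]
ee_rot: [-3.139, 0.001, 0.056]
force: [-3.5, 5.9, 4.3]
opening: 0.0004
gripper_force: 3.1
```

>>> servo_tool(deltas=[0, 0.0001, -0.002, 0, 0, 0, 0.0002, -0.004, 0, 0, 0, 0.0002, -0.004, 0, 0])

```text
t: 14.47
position: [0.4959, 0.0317, 0.1163]
ee_rot: [-3.139, 0.0, 0.056]
force: [-2.5, 6.2, 4.6]
opening: 0.0007
gripper_force: 3.6
```

>>> servo_tool(deltas=[0, 0.0002, -0.002, 0, 0, 0, 0.0002, -0.004, 0, 0, 0, 0.0002, -0.004, 0, 0])

```text
t: 14.72
position: [0.4964, 0.0277, 0.1164]
ee_rot: [-3.139, -0.0, 0.056]
force: [-2.0, 5.8, 5.3]
opening: 0.0006
gripper_force: 3.5
```

>>> servo_tool(deltas=[0, 0.0002, -0.0015, 0, 0, 0, 0.0002, -0.003, 0, 0, 0, 0.0002, -0.003, 0, 0])

```text
t: 14.97
position: [0.4966, 0.0247, 0.1164]
ee_rot: [-3.139, -0.0, 0.056]
force: [-3.1, 6.3, 5.3]
opening: 0.0005
gripper_force: 3.5
```

>>> servo_tool(deltas=[0, 0.0001, -0.001, 0, 0, 0, 0.0001, -0.002, 0, 0, 0, 0.0001, -0.002, 0, 0])

```text
t: 15.22
position: [0.4966, 0.0245, 0.1164]
ee_rot: [-3.136, -0.0, 0.055]
force: [-2.0, 14.4, 6.5]
opening: 0.0005
gripper_force: 7.4
```

>>> servo_tool(deltas=[0, 0.0001, -0.0015, 0, 0, 0, 0.0001, -0.0025, 0, 0, 0, 0.0001, -0.0025, 0, 0])

```text
t: 15.47
position: [0.4965, 0.0244, 0.1164]
ee_rot: [-3.132, -0.001, 0.054]
force: [-1.7, 24.1, 7.7]
opening: 0.0003
gripper_force: 12.5
```

>>> servo_tool(deltas=[0, 0, 0.008, 0.02, 0, 0, 0, 0.016, 0.05, 0, 0, 0, 0.016, 0.09, 0, 0, 0, 0.016, 0.1, 0, 0, 0, 0.016, 0.1, 0])

```text
t: 15.88
position: [0.5, 0.0349, 0.2194]
ee_rot: [3.14, -0.009, 0.057]
force: [1.3, 1.2, -0.6]
opening: 0.0003
gripper_force: 0.0
```

```bash
python3 st.py
python3 - <<'E'
from h import *
cm=bot.camera_model('wrist'); cv2.imwrite('pics/w6.png',snap('wrist')[:,:,::-1])
for d in bot.outline_of('wrist','dish_1')[:4]:
    m=d['region'];(u,r)=cv2.minEnclosingCircle(np.argwhere(m)[:,::-1].astype(np.float32)); print(d['conf'],np.round(d['rect']),toworld('w',u,.013,cm))
for d in bot.outline_of('wrist','lift_top')[:2]:
    m=d['region'];u=np.argwhere(m).mean(0)[::-1]; print('lift',d['conf'],np.round(d['rect']),toworld('w',u,.132,cm))
E
```

```text
[0.49999928 0.03490174 0.21936932] [ 3.14021186 -0.00854957  0.05749933] [ 1.326888    1.22707589 -0.55382281]
[(np.float64(0.7134083930399181), np.float64(0.15)), (np.float64(0.7043301759133965), np.float64(0.18)), (np.float64(0.7016460905349794), np.float64(0.12))]
lift 0.78 [252.   0. 362. 107.] [[269.0, 60.0], [262.0, 54.0], [253.0, 46.0], [354.0, 66.0], [359.0, 60.0], [365.0, 53.0]]
0.97 [  1.  79.  31. 146.] [0.54194093 0.38323132 0.013     ]
0.87 [ 57.  73. 126. 140.] [0.5536429  0.28957099 0.013     ]
lift 0.91 [251.   0. 365. 102.] [0.60948769 0.05037354 0.132     ]
```

The lift is right up (q≈3.29, disc silhouette at the 132 mm level). The dishes are at (0.554, 0.289) and (0.543, 0.3915). I'll go above the nearer one.

>>> servo_tool(deltas=[0.087, 0.008, 0.036, 0, 0, 0.087, 0.016, 0.072, 0, 0, 0.087, 0.024, 0.108, 0, 0, 0.087, 0.032, 0.144, -0.01, 0, 0.087, 0.04, 0.18, -0.03, 0])

```text
t: 16.6
position: [0.5382, 0.2173, 0.1855]
ee_rot: [-3.141, -0.003, 0.057]
force: [0.8, -0.1, 0.7]
opening: 0.0304
gripper_force: 0.0
```

>>> servo_tool(deltas=[0.087, 0.008, 0.036, -0.015, 0, 0.087, 0.016, 0.07, -0.03, 0, 0.087, 0.016, 0.07, -0.06, 0, 0.087, 0.016, 0.07, -0.09, 0, 0.087, 0.016, 0.07, -0.11, 0])

```text
t: 17.02
position: [0.5504, 0.2854, 0.0707]
ee_rot: [3.14, 0.005, 0.059]
force: [-0.5, 0.0, 0.3]
opening: 0.0635
gripper_force: 0.0
```

>>> servo_tool(deltas=[0.087, 0, 0, 0, 0, 0.087, 0, 0, 0, 0])

```text
t: 17.18
position: [0.5511, 0.2847, 0.0729]
ee_rot: [3.14, 0.005, 0.058]
force: [0.3, 0.4, 0.8]
opening: 0.077
gripper_force: 0.0
```

```bash
cat > dish.py <<'E'
from h import *
o=bot.get_obs(); print(o['position'],o['ee_rot'],o['force'],o['opening'])
cm=bot.camera_model('wrist'); snap('wrist','w7')
for d in bot.outline_of('wrist','dish_1')[:4]:
    m=d['region']; u=cv2.minEnclosingCircle(np.argwhere(m)[:,::-1].astype(np.float32))[0]; print(d['conf'],np.round(d['rect']),m.sum(),toworld('w',u,.015,cm),toworld('w',np.argwhere(m).mean(0)[::-1],.013,cm))
E
python3 dish.py
```

```text
[0.55110331 0.28471646 0.0729134 ] [3.14019448 0.00464591 0.05770204] [0.2587796  0.43360734 0.79165008] 0.07704536278513621
0.9 [126.   0. 240.  57.] 4981 [0.67879414 0.37864903 0.015     ] [0.67017922 0.37775935 0.013     ]
0.88 [270. 161. 365. 252.] 6844 [0.55512032 0.28895094 0.015     ] [0.5549415 0.2890111 0.013    ]
0.59 [122. 166. 218. 257.] 7062 [0.54518075 0.39326782 0.015     ] [0.54299316 0.39432402 0.013     ]
```

>>> servo_tool(deltas=[0.087, 0.002, 0.002, 0, 0, 0.087, 0.004, 0.004, -0.02, 0, 0.087, 0.004, 0.004, -0.04, 0, 0.087, 0.004, 0.004, -0.055, 0, 0.087, 0.004, 0.004, -0.062, 0])

```text
t: 17.7
position: [0.557, 0.2894, 0.0127]
ee_rot: [-3.141, -0.0, 0.057]
force: [-0.2, -0.6, 0.0]
opening: 0.0872
gripper_force: 0.0
```

>>> servo_tool(deltas=[0.087, 0, 0, -0.005, 0, 0.087, 0, 0, -0.01, 0, 0.087, 0, 0, -0.013, 0, 0.087, 0, 0, -0.013, 0])

```text
t: 18.03
position: [0.5571, 0.2895, 0.0002]
ee_rot: [-3.141, -0.0, 0.058]
force: [-0.8, 0.1, -0.8]
opening: 0.087
gripper_force: 0.0
```

>>> servo_tool(deltas=[0.087, 0, 0, -0.0015, 0, 0.087, 0, 0, -0.003, 0, 0.087, 0, 0, -0.003, 0])

```text
t: 18.28
position: [0.5569, 0.2895, -0.0029]
ee_rot: [-3.141, -0.0, 0.058]
force: [-1.0, -1.0, 0.7]
opening: 0.0874
gripper_force: 0.0
```

>>> servo_tool(deltas=[0.087, -0.0015, 0, -0.002, 0, 0.087, -0.0015, 0, -0.004, 0, 0.087, -0.0015, 0, -0.004, 0])

```text
t: 18.53
position: [0.5548, 0.2893, -0.0074]
ee_rot: [3.142, 0.001, 0.058]
force: [0.3, 0.0, 0.7]
opening: 0.0868
gripper_force: 0.0
```

>>> servo_tool(deltas=[0.055, 0, 0, 0, 0, 0.055, 0, 0, 0, 0, 0.055, 0, 0, 0, 0, 0.055, 0, 0, 0, 0, 0.055, 0, 0, 0, 0])

```text
t: 18.95
position: [0.5553, 0.2894, -0.007]
ee_rot: [-3.141, -0.0, 0.058]
force: [0.3, -0.6, 0.3]
opening: 0.0655
gripper_force: 30.0
```

>>> servo_tool(deltas=[0.055, 0, 0, 0.01, 0, 0.055, 0, 0, 0.02, 0, 0.055, 0, 0, 0.04, 0, 0.055, 0, 0, 0.06, 0, 0.055, 0, 0, 0.06, 0])

```text
t: 19.37
position: [0.5584, 0.2907, 0.0578]
ee_rot: [-3.139, -0.007, 0.058]
force: [1.1, 0.9, 0.3]
opening: 0.0652
gripper_force: 30.0
```

```bash
python3 dish.py
```

```text
[0.5583958  0.2907002  0.05778366] [-3.13913862 -0.00718571  0.05782656] [1.05178719 0.86454098 0.32979039] 0.06516786289686675
0.81 [255. 194. 384. 313.] 13329 [0.52635948 0.29049647 0.015     ] [0.52898827 0.29058431 0.013     ]
0.64 [122. 181. 224. 278.] 7693 [0.54450531 0.39335946 0.015     ] [0.54330361 0.3941752  0.013     ]
0.57 [121.   0. 244.  67.] 6449 [0.68005645 0.37912124 0.015     ] [0.67290761 0.37799479 0.013     ]
```

Held (65 mm, 30 N). At the grip, the dish's underside is 9 mm above the reported z. Carrying it to the lift.

>>> servo_tool(deltas=[0.055, 0, 0, 0.03, 0, 0.055, 0.003, -0.01, 0.06, 0, 0.055, 0.006, -0.025, 0.09, 0, 0.055, 0.011, -0.045, 0.115, 0, 0.055, 0.017, -0.07, 0.125, 0])

```text
t: 19.88
position: [0.5736, 0.2201, 0.1809]
ee_rot: [-3.14, -0.004, 0.059]
force: [0.4, 0.9, 0.6]
opening: 0.0647
gripper_force: 30.0
```

>>> servo_tool(deltas=[0.055, 0.008, -0.033, 0, 0, 0.055, 0.016, -0.066, 0, 0, 0.055, 0.024, -0.1, 0, 0, 0.055, 0.032, -0.133, 0, 0, 0.055, 0.041, -0.17, 0, 0])

```text
t: 20.3
position: [0.6125, 0.0483, 0.1769]
ee_rot: [-3.141, 0.002, 0.058]
force: [-0.1, -0.5, -1.5]
opening: 0.0649
gripper_force: 30.0
```

>>> servo_tool(deltas=[0.055, 0, 0, 0, 0, 0.055, 0, 0, 0, 0, 0.055, 0, 0, 0, 0])

```text
t: 20.55
position: [0.6125, 0.0496, 0.177]
ee_rot: [-3.141, 0.002, 0.057]
force: [-0.4, -0.1, 0.1]
opening: 0.0654
gripper_force: 30.0
```

Run:
```python
from h import *
o=bot.get_obs(); print(o['position'],o['ee_rot'],o['force'],o['opening'],o['gripper_force'])
cm=bot.camera_model('wrist'); snap('wrist','w8')
t=bot.camera_model('top'); snap('top','t8')
for n,c in [('wrist',cm),('top',t)]:
  for k in ['lift_top','dish_1','star','chamber']:
    for d in bot.outline_of(n,k)[:3]:
      m=d['region']; print(n,k,d['conf'],np.round(d['rect']),np.argwhere(m).mean(0)[::-1].round(1))
# recess/well corner predictions in wrist
a=.058;C=np.array([.6175,-.0203,0]);Rz=R.from_euler('z',a).as_matrix()
im=cv2.imread('pics/w8.png')
for x in (-.0575,.0575):
  for y in (.0125,.1275):
    p=topix('w',[C+Rz@[x,y,.128]],cm)[0]; cv2.circle(im,tuple(p.astype(int)),3,(0,0,255),-1)
for x in (-.09,.09):
  for y in (-.15,.15):
    p=topix('w',[C+Rz@[x,y,.147]],cm)[0]; cv2.circle(im,tuple(p.astype(int)),3,(0,255,0),-1)
cv2.imwrite('pics/w8b.png',im)
```

```text
[0.6124785  0.04961734 0.17702654] [-3.14069765e+00  1.91574805e-03  5.67612663e-02] [-0.38434322 -0.12376889  0.07948005] 0.06537759644209254 29.997397942934185
wrist lift_top 0.78 [260. 158. 377. 220.] [319.2 184.3]
wrist dish_1 0.94 [  0. 193.  38. 256.] [ 15.9 224.7]
wrist dish_1 0.81 [  1.  51.  28. 120.] [11.4 89.9]
wrist dish_1 0.62 [255. 194. 388. 312.] [318.5 255.2]
wrist star 0.86 [351. 348. 381. 388.] [365.8 370.4]
wrist chamber 0.67 [186.  65. 640. 386.] [432.8 169.3]
top dish_1 0.94 [181. 156. 201. 173.] [190.1 163.9]
top dish_1 0.65 [281. 181. 295. 190.] [288.4 186.5]
top dish_1 0.61 [172. 199. 198. 222.] [185.5 209. ]
top star 0.56 [276. 213. 327. 224.] [304.  219.7]
top star 0.51 [412. 151. 428. 164.] [419.4 156.3]
top chamber 0.75 [262. 144. 370. 226.] [325.4 185.8]
top chamber 0.62 [338. 196. 343. 205.] [339.9 198.3]
```

View pics/w8b.png

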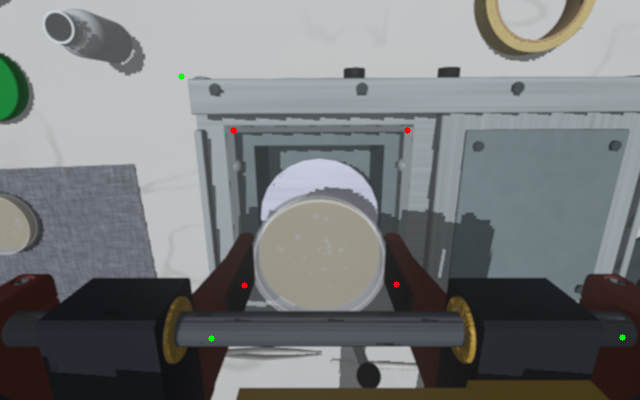

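The recess's far corners show at (226,125) and (413,125), about the predicted place. The lift disc's far edge is at row 158, and the held dish is level at (320,254).

Run:
```python
from h import *
cm=bot.camera_model('wrist')
print('lift far edge',toworld('w',(319,158.5),.132,cm)-[.041,0,0],'L/R',toworld('w',(260,205),.132,cm),toworld('w',(378,205),.132,cm))
print('recess far',toworld('w',(319.5,125.5),.128,cm), 'rail back',toworld('w',(196,80),.147,cm))
z=.177+.009+.015; print('dish',toworld('w',(319.5,197),z,cm)-[.0345,0,0],toworld('w',(254,250),z,cm),toworld('w',(386,250),z,cm))
```

```text
lift far edge [0.61253992 0.05315457 0.132     ] L/R [0.61878458 0.09214653 0.132     ] [0.6235094  0.01040284 0.132     ]
recess far [0.67478268 0.05405299 0.128     ] rail back [0.69772551 0.12746073 0.147     ]
dish [0.6119836  0.05254372 0.201     ] [0.61734602 0.08336591 0.201     ] [0.62111854 0.01803846 0.201     ]
```

The held dish lines up with the lift to within 1 mm. Lowering.

>>> servo_tool(deltas=[0.055, 0, 0, -0.015, 0, 0.055, 0.0005, 0.0005, -0.03, 0, 0.055, 0.0005, 0.0005, -0.042, 0, 0.055, 0.0005, 0.0005, -0.049, 0, 0.055, 0.0005, 0.0005, -0.051, 0])

```text
t: 21.47
position: [0.6127, 0.05, 0.1254]
ee_rot: [-3.141, 0.003, 0.058]
force: [0.6, -0.7, -0.2]
opening: 0.065
gripper_force: 30.0
```

>>> servo_tool(deltas=[0.055, 0, 0, -0.001, 0, 0.055, 0, 0, -0.002, 0, 0.055, 0, 0, -0.002, 0])

```text
t: 21.72
position: [0.6143, 0.0499, 0.1254]
ee_rot: [-3.142, -0.001, 0.058]
force: [0.4, 0.6, -0.7]
opening: 0.0654
gripper_force: 30.0
```

>>> servo_tool(deltas=[0.055, -0.0015, 0, -0.001, 0, 0.055, -0.0015, 0, -0.002, 0, 0.055, -0.0015, 0, -0.002, 0])

```text
t: 21.97
position: [0.6123, 0.0499, 0.1231]
ee_rot: [-3.142, -0.0, 0.058]
force: [-0.1, 0.4, -0.4]
opening: 0.0651
gripper_force: 30.0
```

>>> servo_tool(deltas=[0.08, 0, 0, 0, 0, 0.08, 0, 0, 0, 0, 0.08, 0, 0, 0, 0, 0.08, 0, 0, 0, 0])

```text
t: 22.3
position: [0.6124, 0.0499, 0.1231]
ee_rot: [-3.142, -0.0, 0.058]
force: [-0.2, -0.4, -0.9]
opening: 0.0801
gripper_force: 0.0
```

>>> servo_tool(deltas=[0.087, 0, 0, 0.01, 0, 0.087, 0, 0, 0.03, 0, 0.087, 0, 0, 0.06, 0, 0.087, 0, 0, 0.08, 0, 0.087, 0, 0, 0.08, 0])

```text
t: 22.72
position: [0.6156, 0.0499, 0.2086]
ee_rot: [3.141, -0.009, 0.058]
force: [0.2, 0.8, 0.6]
opening: 0.087
gripper_force: 0.0
```

Run:
```python
from h import *
o=bot.get_obs(); print(o['position'],o['ee_rot'],o['force'],o['opening'],o['gripper_force'])
cm=bot.camera_model('wrist'); snap('wrist','w9')
for d in bot.outline_of('wrist','dish_1')[:4]:
    m=d['region']; u=cv2.minEnclosingCircle(np.argwhere(m)[:,::-1].astype(np.float32))[0]; print(d['conf'],np.round(d['rect']),m.sum(),toworld('w',u,.147,cm),toworld('w',np.argwhere(m).mean(0)[::-1],.145,cm))
```

```text
[0.61562073 0.04988057 0.20862117] [ 3.14093516 -0.0088893   0.05780656] [0.19240184 0.84698162 0.61617987] 0.08701130659682606 0.0
0.96 [  1. 189.  60. 248.] 2893 [0.59882321 0.26873581 0.147     ] [0.595622   0.27066229 0.145     ]
0.93 [  2.  56.  54. 124.] 3006 [0.68983871 0.25615442 0.147     ] [0.68732435 0.25710167 0.145     ]
0.24 [202.  76. 638. 362.] 73798 [ 0.64194777 -0.02318058  0.147     ] [ 0.63828443 -0.01795658  0.145     ]
```

>>> servo_tool(deltas=[0.087, -0.007, 0.036, 0, 0, 0.087, -0.014, 0.072, 0, 0, 0.087, -0.021, 0.108, 0, 0, 0.087, -0.028, 0.144, 0, 0, 0.087, -0.036, 0.18, 0, 0])

```text
t: 23.23
position: [0.5748, 0.231, 0.2014]
ee_rot: [3.141, 0.003, 0.057]
force: [0.4, -0.4, -0.9]
opening: 0.087
gripper_force: 0.0
```

>>> servo_tool(deltas=[0.087, -0.007, 0.034, -0.015, 0, 0.087, -0.014, 0.068, -0.03, 0, 0.087, -0.021, 0.102, -0.05, 0, 0.087, -0.028, 0.136, -0.07, 0, 0.087, -0.033, 0.163, -0.09, 0])

```text
t: 23.65
position: [0.5412, 0.3948, 0.1106]
ee_rot: [3.141, 0.002, 0.059]
force: [0.5, -0.2, 1.4]
opening: 0.087
gripper_force: 0.0
```

>>> servo_tool(deltas=[0.087, 0, 0, -0.03, 0, 0.087, 0, 0, -0.05, 0, 0.087, 0, 0, -0.05, 0, 0.087, 0, 0, -0.05, 0])

```text
t: 23.98
position: [0.5414, 0.3919, 0.0608]
ee_rot: [3.139, 0.005, 0.058]
force: [-0.8, -0.2, 0.9]
opening: 0.0867
gripper_force: 0.0
```

```bash
python3 dish.py
```

```text
[0.54135663 0.39190123 0.060762  ] [3.13936146 0.00459316 0.05788709] [-0.81687477 -0.18310061  0.86527382] 0.08670652666234864
0.78 [303.   0. 413.  47.] 3905 [0.67488822 0.3786796  0.015     ] [0.66611325 0.37913062 0.013     ]
0.71 [270. 164. 365. 260.] 7438 [0.54304417 0.39412655 0.015     ] [0.54278251 0.39417732 0.013     ]
```

>>> servo_tool(deltas=[0.087, 0.001, 0.002, -0.015, 0, 0.087, 0.001, 0.002, -0.03, 0, 0.087, 0.001, 0.002, -0.045, 0, 0.087, 0.001, 0.002, -0.06, 0, 0.087, 0.001, 0.002, -0.06, 0])

```text
t: 24.5
position: [0.5439, 0.394, 0.0022]
ee_rot: [3.141, 0.001, 0.057]
force: [-0.5, 0.6, 0.4]
opening: 0.0869
gripper_force: 0.0
```

>>> servo_tool(deltas=[0.087, 0, 0, -0.003, 0, 0.087, 0, 0, -0.006, 0, 0.087, 0, 0, -0.0075, 0, 0.087, 0, 0, -0.0075, 0])

```text
t: 24.83
position: [0.5448, 0.3951, -0.0037]
ee_rot: [-3.141, -0.001, 0.058]
force: [-0.0, -0.1, 0.3]
opening: 0.0871
gripper_force: 0.0
```

>>> servo_tool(deltas=[0.055, 0, 0, 0, 0, 0.055, 0, 0, 0, 0, 0.055, 0, 0, 0, 0, 0.055, 0, 0, 0, 0, 0.055, 0, 0, 0, 0])

```text
t: 25.25
position: [0.5444, 0.395, -0.0043]
ee_rot: [-3.141, -0.0, 0.058]
force: [-0.8, -0.4, 1.4]
opening: 0.0654
gripper_force: 30.0
```

>>> servo_tool(deltas=[0.055, 0, 0, 0.01, 0, 0.055, 0, 0, 0.03, 0, 0.055, 0, 0, 0.06, 0, 0.055, 0, 0, 0.095, 0, 0.055, 0, -0.01, 0.13, 0])

```text
t: 25.67
position: [0.5438, 0.386, 0.127]
ee_rot: [-3.141, 0.0, 0.059]
force: [1.0, -0.0, -0.1]
opening: 0.0651
gripper_force: 30.0
```

>>> servo_tool(deltas=[0.055, 0.005, -0.02, 0.03, 0, 0.055, 0.011, -0.05, 0.055, 0, 0.055, 0.017, -0.083, 0.073, 0, 0.055, 0.024, -0.118, 0.073, 0, 0.055, 0.031, -0.155, 0.073, 0])

```text
t: 26.08
position: [0.5764, 0.2293, 0.2013]
ee_rot: [-3.14, -0.004, 0.059]
force: [0.0, 0.2, -0.5]
opening: 0.065
gripper_force: 30.0
```

>>> servo_tool(deltas=[0.055, 0.007, -0.035, 0, 0, 0.055, 0.014, -0.07, 0, 0, 0.055, 0.021, -0.105, 0, 0, 0.055, 0.028, -0.14, 0, 0, 0.055, 0.037, -0.18, 0, 0])

```text
t: 26.5
position: [0.6119, 0.0489, 0.1993]
ee_rot: [-3.141, -0.0, 0.058]
force: [1.3, 0.6, 0.5]
opening: 0.0652
gripper_force: 30.0
```

>>> servo_tool(deltas=[0.055, 0, 0, 0, 0, 0.055, 0, 0, 0, 0, 0.055, 0, 0, 0, 0])

```text
t: 26.75
position: [0.612, 0.0502, 0.1988]
ee_rot: [-3.141, 0.0, 0.057]
force: [0.9, 0.6, -0.3]
opening: 0.0653
gripper_force: 30.0
```

Run:
```python
from h import *
o=bot.get_obs(); print(o['position'],o['ee_rot'],o['force'],o['opening'],o['gripper_force'])
cm=bot.camera_model('wrist'); snap('wrist','w10')
for d in bot.outline_of('wrist','dish_1')[:4]: print(d['conf'],np.round(d['rect']))
```

```text
[0.61197571 0.05018842 0.19878961] [-3.14075008e+00  1.17385630e-04  5.67842624e-02] [ 0.86096493  0.56821212 -0.25726687] 0.06532183098115392 29.999876604415476
0.87 [272. 167. 365. 210.]
0.72 [  0.  48.  47. 122.]
0.63 [254. 195. 382. 312.]
```

View pics/w10.png

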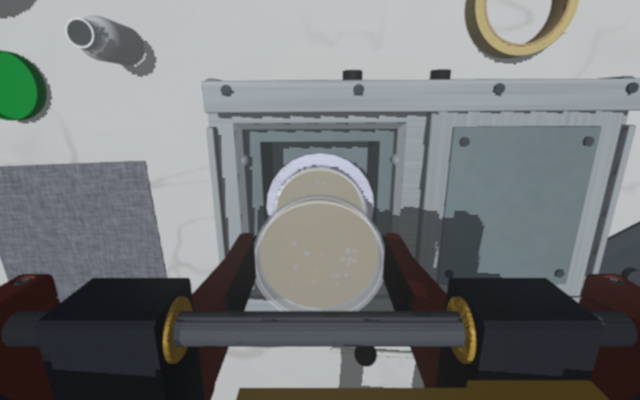

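The first dish sits centred on the lift: its far edge is at row 167, inside the disc rim at row 153, and its columns run about 272-369. The second is held level above it.

Run:
```python
from h import *
cm=bot.camera_model('wrist')
f=lambda u,z: toworld('w',u,z,cm).round(4)
print('lift far',f((320,153.5),.132)[0]-.041,'LR',f((267,190),.132),f((374,190),.132))
print('d1 far',f((320,167),.147)[0]-.0345,'LR',f((272,195),.147),f((370,195),.147))
print('held far',f((319,196.5),.220)[0]-.0345,'LR',f((254.5,250),.220),f((384,250),.220))
```

```text
lift far 0.6113999999999999 LR [0.6228 0.0919 0.132 ] [0.6275 0.0119 0.132 ]
d1 far 0.6109 LR [0.6234 0.0862 0.147 ] [0.6275 0.0171 0.147 ]
held far 0.6104 LR [0.6152 0.0848 0.22  ] [0.619  0.0201 0.22  ]
```

>>> servo_tool(deltas=[0.055, 0.0005, -0.0005, -0.015, 0, 0.055, 0.0005, -0.0005, -0.03, 0, 0.055, 0.0005, -0.0005, -0.044, 0, 0.055, 0.0005, -0.0005, -0.055, 0, 0.055, 0.0005, -0.0005, -0.057, 0])

```text
t: 27.27
position: [0.611, 0.0508, 0.1394]
ee_rot: [-3.141, 0.004, 0.06]
force: [-0.2, 0.2, 0.1]
opening: 0.0651
gripper_force: 30.0
```

>>> servo_tool(deltas=[0.055, 0, 0, -0.001, 0, 0.055, 0, 0, -0.0025, 0, 0.055, 0, 0, -0.0025, 0, 0.055, 0, 0, -0.0025, 0])

```text
t: 27.6
position: [0.6133, 0.0495, 0.1397]
ee_rot: [-3.142, -0.001, 0.058]
force: [-1.0, 0.1, -0.7]
opening: 0.065
gripper_force: 30.0
```

>>> servo_tool(deltas=[0.055, -0.001, 0.0005, -0.001, 0, 0.055, -0.001, 0.0005, -0.001, 0, 0.055, -0.001, 0.0005, -0.001, 0])

```text
t: 27.85
position: [0.6125, 0.0499, 0.1387]
ee_rot: [-3.142, -0.002, 0.058]
force: [-0.4, -0.2, 3.1]
opening: 0.0647
gripper_force: 30.0
```

>>> servo_tool(deltas=[0.087, 0, 0, 0, 0, 0.087, 0, 0, 0, 0, 0.087, 0, 0, 0, 0, 0.087, 0, 0, 0, 0])

```text
t: 28.18
position: [0.6115, 0.0499, 0.1377]
ee_rot: [-3.141, 0.001, 0.058]
force: [0.4, 0.7, -0.2]
opening: 0.0861
gripper_force: 0.0
```

>>> servo_tool(deltas=[0.087, 0, 0, 0.01, 0, 0.087, 0, 0, 0.03, 0, 0.087, 0, 0, 0.06, 0, 0.087, -0.03, 0, 0.08, 0, 0.087, -0.06, 0, 0.08, 0])

```text
t: 28.6
position: [0.5556, 0.0497, 0.223]
ee_rot: [3.141, -0.009, 0.058]
force: [-0.2, 0.4, -0.1]
opening: 0.0868
gripper_force: 0.0
```

>>> servo_tool(deltas=[0.0, -0.02, -0.01, 0, 0, 0.0, -0.04, -0.02, 0, 0, 0.0, -0.058, -0.03, 0, 0, 0.0, -0.058, -0.06, 0, 0, 0, -0.058, -0.08, 0, 0])

```text
t: 29.02
position: [0.4927, -0.031, 0.2189]
ee_rot: [3.141, -0.001, 0.059]
force: [0.5, -0.8, -0.1]
opening: 0.0571
gripper_force: 0.0
```

Run:
```python
from h import *
o=bot.get_obs(); print(o['position'],o['ee_rot'],o['force'],o['opening'],o['gripper_force'])
cm=bot.camera_model('wrist'); im=snap('wrist','w11')
for k in ['dish_1','lift_top']:
  for d in bot.outline_of('wrist',k)[:4]: print(k,d['conf'],np.round(d['rect']),d['region'].sum())
cv2.imwrite('pics/c11.png',cv2.resize(im[0:150,150:400,::-1],None,fx=3,fy=3,interpolation=cv2.INTER_CUBIC))
```

```text
[ 0.49267835 -0.03099071  0.21893701] [ 3.14096648e+00 -5.54891609e-04  5.90282912e-02] [ 0.48693412 -0.8494283  -0.09004564] 0.05714054700447697 0.0
dish_1 0.77 [240.   8. 266.  78.] 228
dish_1 0.73 [150.   0. 256.  88.] 8168
lift_top 0.8 [191.   0. 274.  93.] 1363
lift_top 0.65 [272. 255. 415. 271.] 651
```

View pics/c11.png

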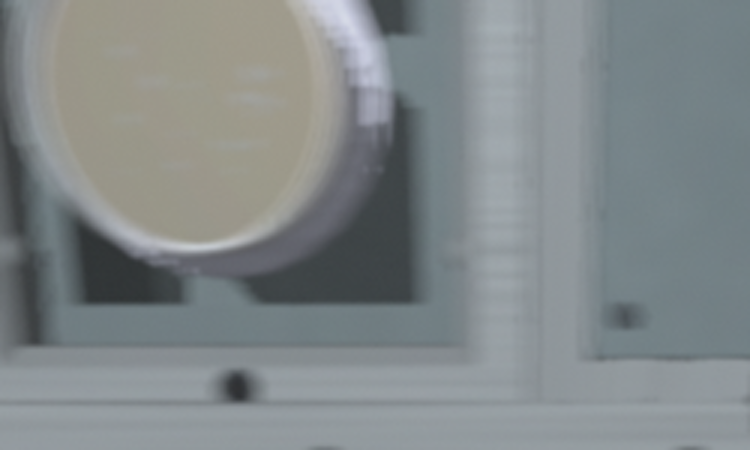

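The two dishes form one concentric upright pile on the disc. Now winding down with mirrored strokes, pushing from the right of the top spoke.

>>> servo_tool(deltas=[0, 0.001, 0.004, 0, 0, 0, 0.002, 0.004, 0, 0, 0, 0.002, 0.004, -0.035, 0, 0, 0.002, 0.004, -0.07, 0, 0, 0.002, 0.004, -0.1015, 0])

```text
t: 29.58
position: [0.4963, -0.0249, 0.1156]
ee_rot: [-3.142, -0.002, 0.059]
force: [0.5, 0.6, -0.2]
opening: 0.0116
gripper_force: 0.0
```

>>> servo_tool(deltas=[0, 0, 0, 0, 0, 0, 0, 0, 0, 0])

```text
t: 29.75
position: [0.4944, -0.0249, 0.1155]
ee_rot: [-3.14, 0.004, 0.059]
force: [-0.1, -0.5, 0.1]
opening: 0.001
gripper_force: 0.0
```

>>> servo_tool(deltas=[0, -0.0008, 0.014, -0.001, 0, 0, -0.0016, 0.028, -0.001, 0, 0, -0.0021, 0.0365, -0.001, 0, 0, -0.0026, 0.045, -0.002, 0, 0, -0.0031, 0.054, -0.0045, 0])

```text
t: 30.17
position: [0.4952, 0.0264, 0.115]
ee_rot: [3.137, -0.005, 0.06]
force: [0.2, -12.1, -2.2]
opening: 0.0006
gripper_force: 4.9
```

>>> servo_tool(deltas=[0, -0.0005, 0.008, -0.0035, 0, 0, -0.001, 0.016, -0.0075, 0, 0, -0.0014, 0.0235, -0.0125, 0, 0, -0.0018, 0.03, -0.018, 0, 0, -0.0021, 0.0355, -0.0245, 0])

```text
t: 30.58
position: [0.4941, 0.0625, 0.0907]
ee_rot: [3.138, -0.006, 0.06]
force: [0.4, -6.9, 6.4]
opening: 0.0004
gripper_force: 3.9
```

>>> servo_tool(deltas=[0, 0, 0, 0, 0, 0, 0, 0, 0, 0])

```text
t: 30.75
position: [0.4933, 0.064, 0.0899]
ee_rot: [-3.141, -0.005, 0.058]
force: [2.4, 1.3, 5.1]
opening: 0.0006
gripper_force: 2.1
```

```bash
python3 st.py
```

```text
[0.49327428 0.06403001 0.08985993] [-3.14137306 -0.0051067   0.05844419] [2.41892237 1.33535458 5.0949714 ]
[(np.float64(0.5027382256297919), np.float64(0.21)), (np.float64(0.4958033573141487), np.float64(0.18)), (np.float64(0.4849315068493151), np.float64(0.24))]
lift 0.72 [276.   0. 421. 100.] [[287.0, 22.0], [280.0, 1.0], [266.0, -36.0], [427.0, 30.0], [454.0, 12.0], [501.0, -20.0]]
```

q is about 1.78. Next stroke.

>>> servo_tool(deltas=[0, 0.001, -0.008, 0.038, 0, 0, 0.002, -0.016, 0.076, 0, 0, 0.003, -0.045, 0.085, 0, 0, 0.004, -0.075, 0.085, 0, 0, 0.005, -0.0905, 0.085, 0])

```text
t: 31.32
position: [0.4967, -0.0294, 0.1748]
ee_rot: [3.14, -0.003, 0.058]
force: [0.7, -0.1, -0.5]
opening: 0.0006
gripper_force: 0.0
```

>>> servo_tool(deltas=[0, 0, 0, 0, 0, 0, 0, 0, -0.03, 0, 0, 0, 0, -0.057, 0, 0, 0, 0, -0.057, 0])

```text
t: 31.65
position: [0.4918, -0.0258, 0.1121]
ee_rot: [-3.139, 0.008, 0.057]
force: [-0.5, 1.0, 0.4]
opening: 0.0005
gripper_force: 0.0
```

>>> servo_tool(deltas=[0, -0.0008, 0.014, -0.001, 0, 0, -0.0016, 0.028, -0.001, 0, 0, -0.0021, 0.0365, -0.001, 0, 0, -0.0026, 0.045, -0.002, 0, 0, -0.0031, 0.054, -0.0045, 0])

```text
t: 32.07
position: [0.4927, 0.0256, 0.1126]
ee_rot: [3.137, -0.0, 0.06]
force: [-0.2, -12.9, -2.5]
opening: 0.0003
gripper_force: 5.2
```

>>> servo_tool(deltas=[0, -0.0005, 0.008, -0.0035, 0, 0, -0.001, 0.016, -0.0075, 0, 0, -0.0014, 0.0235, -0.0125, 0, 0, -0.0018, 0.03, -0.018, 0, 0, -0.0021, 0.0355, -0.0245, 0])

```text
t: 32.48
position: [0.4919, 0.0618, 0.0885]
ee_rot: [3.139, -0.003, 0.059]
force: [-0.3, -7.5, 6.6]
opening: 0.0007
gripper_force: 3.9
```

>>> servo_tool(deltas=[0, 0, 0, 0, 0, 0, 0, 0, 0, 0])

```text
t: 32.65
position: [0.4911, 0.0632, 0.0877]
ee_rot: [-3.141, -0.001, 0.058]
force: [1.2, 1.1, 2.2]
opening: 0.0003
gripper_force: 1.3
```

```bash
python3 st.py
```

```text
[0.49110992 0.06324982 0.08772733] [-3.14092061e+00 -1.31973435e-03  5.83433262e-02] [1.17695887 1.13926503 2.16249087]
[(np.float64(0.5306002928257687), np.float64(0.18)), (np.float64(0.5154189294026377), np.float64(0.15)), (np.float64(0.4924708779240458), np.float64(0.21))]
lift 0.96 [283.   1. 411.  97.] [[286.0, 16.0], [277.0, -6.0], [262.0, -46.0], [428.0, 25.0], [455.0, 5.0], [504.0, -30.0]]
```

q is about 0.18. Last stroke, gently to the lower stop.

>>> servo_tool(deltas=[0, 0.001, -0.008, 0.038, 0, 0, 0.002, -0.016, 0.076, 0, 0, 0.003, -0.045, 0.085, 0, 0, 0.005, -0.075, 0.087, 0, 0, 0.007, -0.09, 0.087, 0])

```text
t: 33.22
position: [0.4979, -0.03, 0.1752]
ee_rot: [3.14, -0.002, 0.058]
force: [0.1, 0.7, -0.2]
opening: 0.0006
gripper_force: 0.0
```

>>> servo_tool(deltas=[0, 0, 0, 0, 0, 0, 0, 0, -0.03, 0, 0, 0, 0, -0.057, 0, 0, 0, 0, -0.057, 0])

```text
t: 33.55
position: [0.493, -0.0263, 0.1125]
ee_rot: [-3.139, 0.009, 0.057]
force: [-0.9, 0.3, 0.3]
opening: 0.0006
gripper_force: 0.0
```

>>> servo_tool(deltas=[0, -0.0006, 0.01, -0.001, 0, 0, -0.001, 0.015, -0.001, 0, 0, -0.0011, 0.019, -0.001, 0, 0, -0.0013, 0.023, -0.001, 0, 0, -0.0013, 0.023, -0.001, 0])

```text
t: 33.97
position: [0.4963, -0.0042, 0.1171]
ee_rot: [3.14, -0.001, 0.06]
force: [-1.9, -3.3, 0.8]
opening: 0.0007
gripper_force: 1.8
```

>>> servo_tool(deltas=[0, -0.0002, 0.002, 0, 0, 0, -0.0002, 0.004, 0, 0, 0, -0.0002, 0.004, 0, 0])

```text
t: 34.22
position: [0.4965, -0.0009, 0.1174]
ee_rot: [3.139, -0.002, 0.06]
force: [-1.9, -6.6, 3.0]
opening: 0.0004
gripper_force: 3.1
```

>>> servo_tool(deltas=[0, -0.0002, 0.0015, 0, 0, 0, -0.0002, 0.003, 0, 0, 0, -0.0002, 0.003, 0, 0])

```text
t: 34.47
position: [0.4965, -0.0008, 0.1175]
ee_rot: [3.134, -0.002, 0.061]
force: [-3.1, -18.5, 3.5]
opening: 0.0001
gripper_force: 9.0
```

At the lower stop (-18.5 N, no further motion, position as predicted for q=0). Now to the liner.

>>> servo_tool(deltas=[0, 0, -0.01, 0.03, 0, 0, 0, -0.02, 0.065, 0, 0, -0.005, -0.045, 0.1, 0, 0, -0.01, -0.08, 0.12, 0, 0.05, -0.015, -0.115, 0.12, 0])

```text
t: 34.88
position: [0.4844, -0.1135, 0.2424]
ee_rot: [3.137, -0.011, 0.061]
force: [0.6, -0.6, 0.5]
opening: 0.0042
gripper_force: 0.0
```

>>> servo_tool(deltas=[0.05, -0.004, -0.038, 0, 0, 0.05, -0.008, -0.076, 0, 0, 0.05, -0.012, -0.114, 0, 0, 0.05, -0.016, -0.152, 0, 0, 0.05, -0.02, -0.19, 0, 0])

```text
t: 35.3
position: [0.4612, -0.3038, 0.2375]
ee_rot: [3.14, -0.003, 0.059]
force: [0.6, -0.1, -0.3]
opening: 0.0368
gripper_force: 0.0
```

>>> servo_tool(deltas=[0.05, 0, -0.01, 0, 0, 0.05, 0, -0.02, 0, 0, 0.05, 0, -0.02, 0, 0])

```text
t: 35.55
position: [0.4614, -0.3234, 0.2364]
ee_rot: [3.141, -0.001, 0.057]
force: [-0.2, 0.1, 0.5]
opening: 0.0498
gripper_force: 0.0
```

```bash
cat > liner.py <<'E'
from h import *
o=bot.get_obs(); print(o['position'],o['ee_rot'],o['force'],o['opening'])
cm=bot.camera_model('wrist'); im=snap('wrist','w12')
for d in bot.outline_of('wrist','liner')[:2]:
    m=d['region'].astype(np.uint8); cs=max(cv2.findContours(m,0,2)[0],key=cv2.contourArea)
    W=np.array([toworld('w',p[0],.005,cm)[:2] for p in cs]).astype(np.float32)
    r=cv2.minAreaRect(W*1000); print(d['conf'],np.round(d['rect']),'centre %.1f %.1f size %.1f %.1f ang %.1f'%(*r[0],*r[1],r[2]))
cv2.imwrite('pics/w12g.png',im[:,:,::-1])
E
python3 liner.py
```

```text
[ 0.46142815 -0.32344453  0.23643787] [ 3.14057683e+00 -1.46285165e-03  5.68791280e-02] [-0.15196472  0.05572569  0.53095079] 0.04984089935524307
0.78 [267.  59. 395. 193.] centre 508.1 -335.6 size 113.4 113.5 ang 35.5
```

The liner is at (0.508, -0.336), measures 113 mm square (112 expected), and its edges lie at 35.5°. I'll go over it and turn with it.

>>> servo_tool(deltas=[0.05, 0.01, -0.003, -0.01, 1.0, 0.05, 0.02, -0.006, -0.03, 2.0, 0.05, 0.03, -0.009, -0.06, 3.0, 0.05, 0.04, -0.012, -0.09, 4.0, 0.05, 0.0465, -0.012, -0.12, 5.0])

```text
t: 36.07
position: [0.5089, -0.333, 0.1151]
ee_rot: [3.14, -0.001, 0.589]
force: [1.0, 0.8, -0.4]
opening: 0.0499
gripper_force: 0.0
```

>>> servo_tool(deltas=[0.05, 0, 0, -0.02, 0.37, 0.05, 0, 0, -0.04, 0.37, 0.05, 0, 0, -0.05, 0.37, 0.05, 0, 0, -0.05, 0.37])

```text
t: 36.4
position: [0.5061, -0.3316, 0.0634]
ee_rot: [-3.137, 0.001, 0.622]
force: [0.1, 0.2, -0.1]
opening: 0.0499
gripper_force: 0.0
```

```bash
python3 liner.py
python3 - <<'E'
import cv2;a=cv2.imread('pics/w12.png');cv2.imwrite('pics/c12.png',a)
E
```

```text
[ 0.50607263 -0.33160424  0.06344771] [-3.13666497e+00  9.05773910e-04  6.21519132e-01] [ 0.12989608  0.21997186 -0.12914052] 0.04986672114317347
0.82 [247. 130. 408. 281.] centre 508.2 -334.9 size 112.1 112.4 ang 35.7
```

View pics/c12.png

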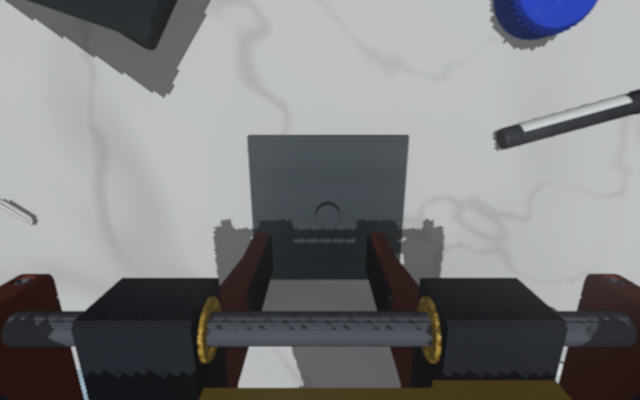

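Liner is at (0.508, -0.335), angle 35.7°, which matches the tool. The button shows at (327,214), nearly between the fingers. Descending.

>>> servo_tool(deltas=[0.05, 0.001, -0.0015, -0.02, 0, 0.05, 0.002, -0.003, -0.04, 0, 0.05, 0.002, -0.003, -0.055, 0, 0.05, 0.002, -0.003, -0.06, 0, 0.05, 0.002, -0.003, -0.06, 0])

```text
t: 36.92
position: [0.5092, -0.3373, 0.0057]
ee_rot: [-3.141, -0.0, 0.62]
force: [0.2, -0.5, 2.0]
opening: 0.0502
gripper_force: 0.0
```

>>> servo_tool(deltas=[0.05, 0, 0, -0.003, 0, 0.05, 0, 0, -0.006, 0, 0.05, 0, 0, -0.008, 0, 0.05, 0, 0, -0.008, 0])

```text
t: 37.25
position: [0.5094, -0.3377, -0.0022]
ee_rot: [3.141, -0.0, 0.62]
force: [0.2, -1.0, -0.9]
opening: 0.0501
gripper_force: 0.0
```

>>> servo_tool(deltas=[0.05, -0.001, 0.0025, -0.002, 0, 0.05, -0.001, 0.0025, -0.0045, 0, 0.05, -0.001, 0.0025, -0.0045, 0])

```text
t: 37.5
position: [0.5083, -0.3349, -0.006]
ee_rot: [3.141, -0.0, 0.62]
force: [-2.0, 2.8, 9.8]
opening: 0.0499
gripper_force: 5.2
```

>>> servo_tool(deltas=[0.01, 0, 0, 0, 0, 0.01, 0, 0, 0, 0, 0.01, 0, 0, 0, 0, 0.01, 0, 0, 0, 0, 0.01, 0, 0, 0, 0])

```text
t: 37.92
position: [0.5087, -0.3353, -0.0059]
ee_rot: [3.14, -0.001, 0.62]
force: [-1.3, 1.0, 8.4]
opening: 0.0201
gripper_force: 4.3
```

>>> servo_tool(deltas=[0.01, 0, 0, 0, 0, 0.01, 0, 0, 0, 0])

```text
t: 38.08
position: [0.5091, -0.3357, -0.0059]
ee_rot: [3.139, -0.001, 0.62]
force: [-0.4, 0.7, 6.6]
opening: 0.0172
gripper_force: 30.8
```

Gripped the button (17 mm) with the tips on the plate. The liner's underside is 6 mm above the reported z. Lifting.

>>> servo_tool(deltas=[0.01, 0, 0, 0.003, 0, 0.01, 0, 0, 0.01, 0, 0.01, 0, 0, 0.025, 0, 0.01, 0, 0, 0.05, 0, 0.01, 0, 0, 0.08, 0])

```text
t: 38.5
position: [0.5064, -0.3336, 0.0721]
ee_rot: [-3.137, 0.001, 0.62]
force: [0.2, -0.1, -1.7]
opening: 0.0169
gripper_force: 30.4
```

>>> servo_tool(deltas=[0.01, 0, 0, 0.03, -0.3, 0.01, 0.003, 0.01, 0.065, -0.9, 0.01, 0.007, 0.025, 0.1, -1.5, 0.01, 0.012, 0.045, 0.13, -2.1, 0.01, 0.02, 0.075, 0.155, -2.7])

```text
t: 38.92
position: [0.5282, -0.2611, 0.2307]
ee_rot: [3.139, -0.001, 0.332]
force: [0.9, -1.1, -2.1]
opening: 0.0166
gripper_force: 30.6
```

>>> servo_tool(deltas=[0.01, 0.009, 0.034, 0.01, -0.6, 0.01, 0.018, 0.068, 0.01, -1.2, 0.01, 0.027, 0.102, 0.01, -1.8, 0.01, 0.036, 0.136, 0.01, -2.4, 0.01, 0.045, 0.165, 0.01, -2.66])

```text
t: 39.33
position: [0.5725, -0.0926, 0.2381]
ee_rot: [-3.141, 0.001, 0.056]
force: [0.0, -0.2, -1.4]
opening: 0.017
gripper_force: 30.6
```

>>> servo_tool(deltas=[0.01, 0.009, 0.034, 0, 0, 0.01, 0.018, 0.068, 0, 0, 0.01, 0.027, 0.1, 0, 0, 0.01, 0.034, 0.13, 0, 0, 0.01, 0.0385, 0.1455, 0, 0])

```text
t: 39.75
position: [0.6113, 0.0541, 0.2378]
ee_rot: [-3.14, 0.001, 0.061]
force: [0.3, -0.2, -1.5]
opening: 0.0168
gripper_force: 30.6
```

>>> servo_tool(deltas=[0.01, 0, 0, 0, 0, 0.01, 0, 0, 0, 0, 0.01, 0, 0, 0, 0])

```text
t: 40.0
position: [0.611, 0.0497, 0.2377]
ee_rot: [3.141, 0.001, 0.059]
force: [-0.1, -0.6, -2.2]
opening: 0.017
gripper_force: 30.6
```

Run:
```python
from h import *
o=bot.get_obs(); print(o['position'],o['ee_rot'],o['force'],o['opening'],o['gripper_force'])
cm=bot.camera_model('wrist'); im=snap('wrist','w13')
z=o['position'][2]+.006+.005
for d in bot.outline_of('wrist','liner')[:2]:
    m=d['region'].astype(np.uint8); cs=max(cv2.findContours(m,0,2)[0],key=cv2.contourArea)
    W=np.array([toworld('w',p[0],z,cm)[:2] for p in cs]).astype(np.float32)
    r=cv2.minAreaRect(W*1000); print(d['conf'],np.round(d['rect']),'centre %.1f %.1f size %.1f %.1f ang %.1f'%(*r[0],*r[1],r[2]))
    b=cv2.approxPolyDP(cs,6,True).reshape(-1,2); print(b.tolist())
```

```text
[0.61100283 0.04974401 0.23772181] [3.14105628e+00 1.11855501e-03 5.88553977e-02] [-0.07426359 -0.58723969 -2.15078351] 0.01696777197749097 30.64299644320272
0.56 [204. 144. 432. 313.] centre 619.9 51.7 size 92.6 112.0 ang 3.3
[[205, 150], [217, 277], [267, 277], [290, 232], [303, 238], [302, 311], [337, 310], [333, 240], [342, 232], [353, 235], [370, 277], [419, 276], [429, 149]]
0.49 [412. 109. 581. 302.] centre 637.1 -31.9 size 104.5 80.1 ang 3.7
[[412, 109], [409, 145], [432, 149], [421, 270], [469, 271], [478, 293], [499, 301], [510, 289], [502, 271], [547, 269], [579, 110]]
```

View pics/w13.png

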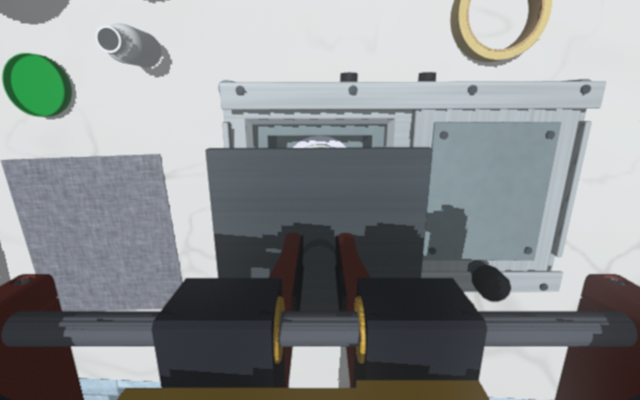

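The held liner is square to the chamber (3.3°). Its far edge is at row 149, and the recess's far lip shows at about rows 118-120, columns 246-397. Picture budget is used up, so I'll compare edges numerically from here.

Run:
```python
from h import *
cm=bot.camera_model('wrist')
g=cv2.cvtColor(cv2.imread('pics/w13.png'),cv2.COLOR_BGR2GRAY).astype(int)
print('row136 L',list(zip(range(225,275,2),g[136,225:275:2]))); print('row136 R',list(zip(range(370,425,2),g[136,370:425:2])))
print('col285',list(zip(range(104,152,1),g[104:152,285])))
print('liner far edge',toworld('w',(250,149.5),.2487,cm),toworld('w',(390,149.5),.2487,cm))
a=.058
for C in [np.array([.6165,-.0198,0])]:
  Rz=R.from_euler('z',a).as_matrix(); print('seat',C+Rz@[0,.07,0])
  for nm,h,z in [('deck lip',.0625,.128),('wall top',.0575,.123),('wall foot',.0575,.11),('well',.047,.11)]:
    print(nm,topix('w',[C+Rz@[h,.07+h,z],C+Rz@[h,.07-h,z],C+Rz@[h-.03,.07+h,z],C+Rz@[h-.03,.07-h,z],C+Rz@[h,.07+.02,z]],cm).round(1).tolist())
```

```text
row136 L [(225, np.int64(195)), (227, np.int64(183)), (229, np.int64(103)), (231, np.int64(94)), (233, np.int64(119)), (235, np.int64(193)), (237, np.int64(197)), (239, np.int64(198)), (241, np.int64(198)), (243, np.int64(198)), (245, np.int64(177)), (247, np.int64(146)), (249, np.int64(143)), (251, np.int64(141)), (253, np.int64(98)), (255, np.int64(82)), (257, np.int64(94)), (259, np.int64(148)), (261, np.int64(152)), (263, np.int64(152)), (265, np.int64(151)), (267, np.int64(118)), (269, np.int64(77)), (271, np.int64(78)), (273, np.int64(78))]
row136 R [(370, np.int64(77)), (372, np.int64(123)), (374, np.int64(148)), (376, np.int64(147)), (378, np.int64(146)), (380, np.int64(148)), (382, np.int64(147)), (384, np.int64(111)), (386, np.int64(115)), (388, np.int64(162)), (390, np.int64(164)), (392, np.int64(165)), (394, np.int64(181)), (396, np.int64(189)), (398, np.int64(188)), (400, np.int64(188)), (402, np.int64(187)), (404, np.int64(187)), (406, np.int64(187)), (408, np.int64(177)), (410, np.int64(105)), (412, np.int64(93)), (414, np.int64(156)), (416, np.int64(184)), (418, np.in
[... 905 characters left out ...]
64(82)), (142, np.int64(83)), (143, np.int64(83)), (144, np.int64(85)), (145, np.int64(85)), (146, np.int64(84)), (147, np.int64(77)), (148, np.int64(74)), (149, np.int64(85)), (150, np.int64(92)), (151, np.int64(93))]
liner far edge [0.66324199 0.08704439 0.2487    ] [0.66714429 0.01851905 0.2487    ]
seat [0.61244228 0.05008229 0.        ]
deck lip [[243.8, 118.1], [394.2, 117.9], [246.1, 154.1], [392.0, 154.0], [295.0, 118.1]]
wall top [[251.4, 123.9], [386.6, 123.7], [253.4, 159.0], [384.7, 158.8], [295.5, 123.8]]
wall foot [[254.2, 123.0], [383.8, 122.8], [256.1, 156.6], [382.0, 156.5], [296.5, 122.9]]
well [[266.6, 135.0], [371.4, 134.8], [268.1, 168.0], [370.0, 167.8], [296.7, 134.9]]
```

The recess edges match the model within half a pixel (seat at (0.6122, 0.0498) in the camera frame). The liner's centre is at (0.6092, 0.0505), so it needs +3 mm x and -0.7 mm y. I'll correct, come lower, and compare again.

>>> servo_tool(deltas=[0.01, 0.001, -0.0005, -0.01, 0, 0.01, 0.002, -0.0005, -0.03, 0, 0.01, 0.003, -0.0005, -0.05, 0, 0.01, 0.003, -0.0005, -0.07, 0, 0.01, 0.003, -0.0005, -0.08, 0])

```text
t: 40.52
position: [0.6128, 0.049, 0.1549]
ee_rot: [-3.141, 0.004, 0.057]
force: [-0.1, -0.2, -3.0]
opening: 0.0167
gripper_force: 30.6
```

>>> servo_tool(deltas=[0.01, 0, 0, 0, 0, 0.01, 0, 0, 0, 0, 0.01, 0, 0, 0, 0, 0.01, 0, 0, 0, 0])

```text
t: 40.85
position: [0.6158, 0.0498, 0.1593]
ee_rot: [3.141, -0.003, 0.059]
force: [0.7, 0.3, -2.2]
opening: 0.0172
gripper_force: 30.6
```

```bash
cat > rel.py <<'E'
from h import *
o=bot.get_obs(); print(o['position'],o['ee_rot'],o['force'],o['opening'],o['gripper_force'])
cm=bot.camera_model('wrist'); im=snap('wrist','w14')
g=cv2.GaussianBlur(cv2.cvtColor(im,cv2.COLOR_RGB2GRAY),(3,3),0).astype(int)
z=o['position'][2]+.011; p=o['position']; a=.058; Rz=R.from_euler('z',a).as_matrix(); C=np.array([.6165,-.0200,0])
L=np.array([p[0],p[1],z])+[-.0015,.001,0]
for nm,h in [('far',.056)]:
    print('liner pred corners',topix('w',[L+Rz@[.056,.056,0],L+Rz@[.056,-.056,0],L+Rz@[0,.056,0],L+Rz@[0,-.056,0]],cm).round(1).tolist())
print('lip pred',topix('w',[C+Rz@[.0625,.07+.0625,.128],C+Rz@[.0625,.07-.0625,.128],C+Rz@[0.02,.07+.0625,.128],C+Rz@[.02,.07-.0625,.128]],cm).round(1).tolist())
def edges(v,o0,th=10):
    d=np.diff(v); return [(o0+i+.5,int(d[i])) for i in range(1,len(d)-1) if abs(d[i])>=th and abs(d[i])>=abs(d[i-1]) and abs(d[i])>abs(d[i+1])]
for c in (270,370): print('col',c,edges(g[60:230,c],60))
for r in (175,195,215): print('row',r,edges(g[r,150:260],150),edges(g[r,380:480],380))
E
python3 rel.py
```

```text
[0.61581118 0.04975474 0.15934966] [ 3.14147010e+00 -2.57451296e-03  5.85902153e-02] [ 0.71547322  0.26449803 -2.1562319 ] 0.017230403294444346 30.64750108489534
liner pred corners [[204.4, 148.5], [433.1, 148.5], [214.4, 253.2], [423.1, 253.2]]
lip pred [[217.3, 131.9], [422.7, 131.9], [222.9, 199.0], [417.0, 199.0]]
col 270 [(82.5, -15), (120.5, -27), (126.5, 30), (132.5, -18), (138.5, -10), (141.5, 17), (147.5, -25)]
col 370 [(82.5, -14), (88.5, -28), (101.5, 23), (119.5, -29), (125.5, 29), (132.5, -17), (139.5, -16), (142.5, 19), (146.5, -22), (224.5, -14)]
row 175 [(187.5, -13), (195.5, -32), (203.5, 32), (207.5, -33)] [(429.5, 32), (440.5, -32), (446.5, 24), (472.5, -28), (474.5, 15)]
row 195 [(190.5, -11), (197.5, -33), (203.5, 36), (209.5, -32)] [(427.5, 31), (437.5, -32), (444.5, 25), (469.5, -23), (472.5, 12)]
row 215 [(192.5, -12), (199.5, -34), (207.5, 32), (211.5, -32)] [(426.5, 30), (436.5, -31), (442.5, 25), (467.5, -24)]
```

>>> servo_tool(deltas=[0.01, -0.0015, -0.0005, 0, 0, 0.01, -0.003, -0.001, -0.005, 0, 0.01, -0.003, -0.001, -0.01, 0, 0.01, -0.003, -0.001, -0.01, 0, 0.01, -0.003, -0.001, -0.01, 0])

```text
t: 41.32
position: [0.6111, 0.049, 0.1473]
ee_rot: [-3.141, 0.001, 0.059]
force: [0.4, 0.3, -1.9]
opening: 0.0168
gripper_force: 30.6
```

>>> servo_tool(deltas=[0.01, 0, 0, 0, 0, 0.01, 0, 0, 0, 0, 0.01, 0, 0, 0, 0])

```text
t: 41.57
position: [0.6118, 0.0489, 0.1481]
ee_rot: [-3.142, -0.0, 0.059]
force: [-0.0, 0.2, -2.3]
opening: 0.0171
gripper_force: 30.6
```

```bash
python3 rel.py
```

```text
[0.6118496  0.04894041 0.14805755] [-3.14151955e+00 -2.51286547e-04  5.88472173e-02] [-0.02523217  0.22749241 -2.32978539] 0.017112026762757675 30.64391327672638
liner pred corners [[204.4, 148.6], [433.2, 148.7], [214.4, 253.3], [423.1, 253.3]]
lip pred [[209.9, 126.4], [428.3, 126.4], [216.3, 197.8], [421.9, 197.8]]
col 270 [(72.5, -16), (113.5, -26), (120.5, 30), (126.5, -24), (134.5, -16), (137.5, 22), (147.5, -25)]
col 370 [(71.5, -11), (77.5, -30), (92.5, 34), (113.5, -29), (118.5, 30), (126.5, -18), (134.5, -18), (137.5, 21), (146.5, -23), (224.5, -14)]
row 175 [(178.5, -13), (186.5, -32), (195.5, 33), (207.5, -33)] [(429.5, 34), (446.5, -33), (454.5, 24)]
row 195 [(181.5, -11), (189.5, -31), (196.5, 24), (199.5, 13), (209.5, -33)] [(427.5, 31), (443.5, -32), (451.5, 25)]
row 215 [(183.5, -12), (191.5, -34), (200.5, 32), (211.5, -32)] [(426.5, 30), (442.5, -31), (449.5, 26), (475.5, -26)]
```

Now within about 1 mm. Lowering into the recess with force checks.

>>> servo_tool(deltas=[0.01, 0.001, -0.0005, -0.005, 0, 0.01, 0.001, -0.0005, -0.01, 0, 0.01, 0.001, -0.0005, -0.015, 0, 0.01, 0.001, -0.0005, -0.018, 0, 0.01, 0.001, -0.0005, -0.02, 0])

```text
t: 42.03
position: [0.6121, 0.0484, 0.127]
ee_rot: [-3.141, 0.001, 0.059]
force: [-0.0, -1.5, -2.1]
opening: 0.0169
gripper_force: 30.6
```

>>> servo_tool(deltas=[0.01, 0, 0, -0.002, 0, 0.01, 0, 0, -0.004, 0, 0.01, 0, 0, -0.005, 0, 0.01, 0, 0, -0.005, 0])

```text
t: 42.37
position: [0.6126, 0.0484, 0.1228]
ee_rot: [-3.141, 0.0, 0.059]
force: [-0.3, 0.6, -1.9]
opening: 0.0169
gripper_force: 30.6
```

>>> servo_tool(deltas=[0.01, 0, 0, -0.001, 0, 0.01, 0, 0, -0.003, 0, 0.01, 0, 0, -0.004, 0, 0.01, 0, 0, -0.004, 0])

```text
t: 42.7
position: [0.6125, 0.0484, 0.1187]
ee_rot: [-3.141, 0.0, 0.059]
force: [0.3, -0.1, -1.3]
opening: 0.0169
gripper_force: 30.6
```

No contact forces. I'll keep holding it level and press on down.

>>> servo_tool(deltas=[0.01, 0, 0, -0.001, 0, 0.01, 0, 0, -0.002, 0, 0.01, 0, 0, -0.003, 0, 0.01, 0, 0, -0.003, 0])

```text
t: 43.03
position: [0.613, 0.0486, 0.1163]
ee_rot: [-3.141, -0.001, 0.059]
force: [-0.4, 1.4, -0.4]
opening: 0.0173
gripper_force: 32.6
```

>>> servo_tool(deltas=[0.01, 0, 0, -0.001, 0, 0.01, 0, 0, -0.002, 0, 0.01, 0, 0, -0.003, 0, 0.01, 0, 0, -0.003, 0])

```text
t: 43.37
position: [0.6137, 0.0485, 0.1142]
ee_rot: [3.141, -0.002, 0.059]
force: [-0.3, 1.7, 6.5]
opening: 0.0169
gripper_force: 35.6
```

>>> servo_tool(deltas=[0.01, 0, 0, -0.001, 0, 0.01, 0, 0, -0.0025, 0, 0.01, 0, 0, -0.0025, 0])

```text
t: 43.62
position: [0.6139, 0.0487, 0.1109]
ee_rot: [-3.141, -0.003, 0.059]
force: [2.3, 1.3, 0.8]
opening: 0.0171
gripper_force: 31.6
```

>>> servo_tool(deltas=[0.01, 0, 0, -0.001, 0, 0.01, 0, 0, -0.0025, 0, 0.01, 0, 0, -0.0025, 0])

```text
t: 43.87
position: [0.6128, 0.0486, 0.1072]
ee_rot: [-3.141, -0.0, 0.059]
force: [4.1, 1.5, -5.7]
opening: 0.0167
gripper_force: 30.6
```

>>> servo_tool(deltas=[0.01, 0, 0, -0.001, 0, 0.01, 0, 0, -0.002, 0, 0.01, 0, 0, -0.002, 0])

```text
t: 44.12
position: [0.6121, 0.0486, 0.1052]
ee_rot: [-3.141, 0.001, 0.059]
force: [1.5, 1.6, -4.4]
opening: 0.017
gripper_force: 30.9
```

>>> servo_tool(deltas=[0.01, 0, 0, -0.001, 0, 0.01, 0, 0, -0.002, 0, 0.01, 0, 0, -0.002, 0])

```text
t: 44.37
position: [0.6121, 0.0483, 0.1041]
ee_rot: [3.141, 0.001, 0.059]
force: [-0.5, 1.0, 1.7]
opening: 0.0172
gripper_force: 31.7
```

>>> servo_tool(deltas=[0.01, 0, 0, -0.001, 0, 0.01, 0, 0, -0.0015, 0, 0.01, 0, 0, -0.0015, 0])

```text
t: 44.62
position: [0.6122, 0.0483, 0.104]
ee_rot: [3.141, 0.0, 0.059]
force: [-3.4, 1.1, 12.2]
opening: 0.0171
gripper_force: 34.3
```

>>> servo_tool(deltas=[0.04, 0, 0, 0, 0, 0.04, 0, 0, 0, 0, 0.04, 0, 0, 0, 0, 0.04, 0, 0, 0, 0, 0.04, 0, 0, 0, 0])

```text
t: 45.03
position: [0.6138, 0.0462, 0.1041]
ee_rot: [3.138, -0.002, 0.059]
force: [-2.0, -6.1, 8.3]
opening: 0.0396
gripper_force: 3.9
```

>>> servo_tool(deltas=[0.04, 0, 0, 0.01, 0, 0.04, 0, 0, 0.03, 0, 0.04, 0, 0, 0.06, 0, 0.04, 0, 0, 0.09, 0, 0.0, 0, 0, 0.09, 0])

```text
t: 45.45
position: [0.6164, 0.0482, 0.1991]
ee_rot: [3.141, -0.01, 0.059]
force: [0.8, -0.7, 1.3]
opening: 0.036
gripper_force: 0.0
```

>>> servo_tool(deltas=[0, -0.02, 0, 0, 0, 0, -0.04, 0, 0, 0, 0, -0.06, 0, 0, 0, 0, -0.06, 0, 0, 0])

```text
t: 45.78
position: [0.548, 0.0485, 0.1921]
ee_rot: [-3.141, 0.005, 0.059]
force: [-1.4, -0.2, 0.1]
opening: 0.01
gripper_force: 0.0
```

Run:
```python
from h import *
o=bot.get_obs(); print(o['position'],o['ee_rot'],o['force'],o['opening'])
cm=bot.camera_model('wrist'); im=snap('wrist','w15')
for d in bot.outline_of('wrist','liner')[:2]:
    m=d['region'].astype(np.uint8); cs=max(cv2.findContours(m,0,2)[0],key=cv2.contourArea)
    q=np.array(cv2.boxPoints(cv2.minAreaRect(cs))).round(1).tolist()
    for z in (.115,.128):
        W=np.array([toworld('w',p[0],z,cm)[:2] for p in cs]).astype(np.float32); r=cv2.minAreaRect(W*1000); print(d['conf'],z,np.round(d['rect']),'centre %.1f %.1f size %.1f %.1f ang %.1f'%(*r[0],*r[1],r[2]))
    b=cv2.approxPolyDP(cs,4,True).reshape(-1,2); print(b.tolist())
a=.058;C=np.array([.6165,-.0203,0]);Rz=R.from_euler('z',a).as_matrix()
for z in (.115,.128): print(z,topix('w',[C+Rz@[sx*.056,.07+sy*.056,z] for sx,sy in [(1,1),(1,-1),(-1,1),(-1,-1)]],cm).round(1).tolist())
```

```text
[0.548029   0.0485363  0.19206404] [-3.14134456  0.00468221  0.05910285] [-1.43106882 -0.19392227  0.13046347] 0.010036110250767049
0.81 0.115 [245.  35. 407. 198.] centre 610.7 49.6 size 113.0 113.0 ang 3.5
0.81 0.128 [245.  35. 407. 198.] centre 611.4 49.8 size 107.1 107.2 ang 3.5
[[403, 38], [244, 40], [254, 194], [395, 193]]
0.3 0.115 [194.   0. 638. 271.] centre 594.5 -31.3 size 200.1 334.7 ang 3.4
0.3 0.128 [194.   0. 638. 271.] centre 596.0 -26.9 size 189.7 317.3 ang 3.4
[[197, 1], [219, 249], [265, 249], [279, 258], [287, 252], [291, 235], [302, 232], [309, 238], [309, 252], [328, 250], [328, 236], [340, 232], [358, 269], [372, 252], [413, 252], [425, 258], [434, 249], [522, 248], [555, 255], [566, 249], [622, 247], [629, 225], [613, 223], [617, 204], [627, 203], [639, 162], [639, 0]]
0.115 [[242.9, 35.1], [405.9, 35.2], [252.1, 192.3], [395.2, 192.4]]
0.128 [[238.5, 31.3], [410.9, 31.4], [248.8, 196.9], [399.0, 197.0]]
```

The liner measures 113 x 113 mm at the seated height (top 115 mm), square and level, and the press reached the seat with 12 N. Now closing the cover, starting by going to the knob.

>>> servo_tool(deltas=[0.05, 0.001, -0.02, 0.01, 0, 0.05, 0.003, -0.055, 0.02, 0, 0.05, 0.004, -0.09, 0.02, 0, 0.05, 0.005, -0.125, 0.02, 0, 0.05, 0.006, -0.1435, 0.02, 0])

```text
t: 46.3
position: [0.5605, -0.0991, 0.2129]
ee_rot: [3.139, -0.002, 0.058]
force: [1.2, -0.9, -0.3]
opening: 0.0321
gripper_force: 0.0
```

>>> servo_tool(deltas=[0.05, 0, 0, 0, 0, 0.05, 0, 0, 0, 0, 0.05, 0, 0, 0, 0])

```text
t: 46.55
position: [0.5592, -0.0946, 0.2123]
ee_rot: [-3.141, 0.0, 0.058]
force: [-0.9, -0.1, 0.2]
opening: 0.049
gripper_force: 0.0
```

Run:
```python
from h import *
o=bot.get_obs(); print(o['position'],o['ee_rot'],o['opening'])
cm=bot.camera_model('wrist'); snap('wrist','w16')
print(topix('w',[[.5458,-.0949,.18],[.5543,-.0949,.18]],cm))
for d in bot.recognise('wrist','plunger_knob')[:2]:
    r=d['rect'];u=((r[0]+r[2])/2,(r[1]+r[3])/2); print(d['conf'],r,toworld('wrist',u,.17,cm))
```

```text
[ 0.55921164 -0.09463364  0.21225791] [-3.14082017e+00  1.38283480e-05  5.84294618e-02] 0.049009329645923916
[[319.68841889 241.47259347]
 [320.4364142  229.67439634]]
0.96 [298.5, 205.6, 338.2, 249.9] [ 0.55171825 -0.09363877  0.17      ]
```

>>> servo_tool(deltas=[0.05, -0.003, 0, -0.01, 0, 0.05, -0.006, 0, -0.025, 0, 0.05, -0.006, 0, -0.04, 0, 0.05, -0.006, 0, -0.055, 0, 0.05, -0.006, 0, -0.062, 0])

```text
t: 47.07
position: [0.551, -0.0937, 0.1482]
ee_rot: [-3.14, 0.003, 0.06]
force: [-0.3, 0.3, 1.1]
opening: 0.0501
gripper_force: 0.0
```

>>> servo_tool(deltas=[0.05, 0, 0, 0, 0, 0.05, 0, 0, 0, 0])

```text
t: 47.23
position: [0.5524, -0.0945, 0.1501]
ee_rot: [-3.141, 0.001, 0.06]
force: [-0.1, 0.1, 0.4]
opening: 0.0498
gripper_force: 0.0
```

>>> servo_tool(deltas=[0.01, 0, 0, 0, 0, 0.01, 0, 0, 0, 0, 0.01, 0, 0, 0, 0, 0.01, 0, 0, 0, 0, 0.01, 0, 0, 0, 0])

```text
t: 47.65
position: [0.5531, -0.0952, 0.151]
ee_rot: [3.141, -0.001, 0.059]
force: [-0.5, -0.1, 2.7]
opening: 0.0242
gripper_force: 30.0
```

>>> servo_tool(deltas=[0.01, 0, 0, 0, 0])

```text
t: 47.73
position: [0.5531, -0.0952, 0.151]
ee_rot: [3.141, -0.001, 0.059]
force: [0.1, -0.8, 3.5]
opening: 0.0242
gripper_force: 30.0
```

Gripped. Pull 11.5 mm, then start the slide back.

>>> servo_tool(deltas=[0.01, 0, 0, 0.003, 0, 0.01, 0, 0, 0.006, 0, 0.01, 0, 0, 0.009, 0, 0.01, 0, 0, 0.0115, 0, 0.01, 0, 0, 0.0115, 0])

```text
t: 48.15
position: [0.5529, -0.0951, 0.1621]
ee_rot: [3.142, -0.0, 0.059]
force: [3.6, -0.5, -8.1]
opening: 0.0241
gripper_force: 30.0
```

>>> servo_tool(deltas=[0.01, -0.0006, 0.01, 0, 0, 0.01, -0.0012, 0.02, 0, 0, 0.01, -0.0018, 0.03, 0, 0, 0.01, -0.0018, 0.03, 0, 0])

```text
t: 48.48
position: [0.5508, -0.0624, 0.1618]
ee_rot: [-3.14, -0.0, 0.06]
force: [4.1, 0.3, -8.1]
opening: 0.0243
gripper_force: 30.0
```

>>> servo_tool(deltas=[0.01, -0.0012, 0.02, 0, 0, 0.01, -0.0024, 0.042, 0, 0, 0.01, -0.0036, 0.064, 0, 0, 0.01, -0.0048, 0.086, 0, 0, 0.01, -0.0055, 0.097, -0.002, 0])

```text
t: 48.9
position: [0.5449, 0.0347, 0.1601]
ee_rot: [-3.141, -0.0, 0.06]
force: [3.4, -1.3, -7.7]
opening: 0.0238
gripper_force: 30.0
```

>>> servo_tool(deltas=[0.01, -0.0003, 0.005, -0.001, 0, 0.01, -0.0006, 0.01, -0.003, 0, 0.01, -0.0007, 0.012, -0.006, 0, 0.01, -0.0007, 0.012, -0.0105, 0, 0.01, -0.0007, 0.012, -0.0105, 0])

```text
t: 49.32
position: [0.5447, 0.0436, 0.1501]
ee_rot: [-3.141, -0.0, 0.058]
force: [-0.9, 2.0, 2.5]
opening: 0.0242
gripper_force: 30.0
```

>>> servo_tool(deltas=[0.01, -0.0001, 0.0015, 0, 0, 0.01, -0.0001, 0.003, 0, 0, 0.01, -0.0001, 0.003, 0, 0])

```text
t: 49.57
position: [0.5447, 0.0452, 0.1501]
ee_rot: [3.139, -0.0, 0.059]
force: [-0.9, -6.0, 5.0]
opening: 0.0244
gripper_force: 30.0
```

>>> servo_tool(deltas=[0.05, 0, 0, 0, 0, 0.05, 0, 0, 0, 0, 0.05, 0, 0, 0, 0, 0.05, 0, 0, 0.03, 0, 0.05, 0, 0, 0.06, 0])

```text
t: 49.98
position: [0.5424, 0.0472, 0.2081]
ee_rot: [-3.14, 0.006, 0.059]
force: [-0.1, 1.1, -0.0]
opening: 0.0494
gripper_force: 0.0
```

>>> servo_tool(deltas=[0.05, -0.02, 0, 0.02, 0, 0.05, -0.05, 0, 0.05, 0, 0.05, -0.08, 0, 0.08, 0, 0.05, -0.08, 0, 0.08, 0, 0.05, -0.08, 0, 0.08, 0])

```text
t: 50.4
position: [0.4647, 0.0471, 0.2911]
ee_rot: [-3.142, -0.004, 0.059]
force: [-0.2, 0.3, -0.8]
opening: 0.05
gripper_force: 0.0
```

Run:
```python
from h import *
o=bot.get_obs(); print(o['position'],o['ee_rot'],o['force'],o['t'])
cm=bot.camera_model('wrist'); im=snap('wrist','w17'); snap('top','t17')
for k in ['plunger_knob','cover','liner','dish_1']:
  for d in bot.recognise('wrist',k)[:2]:
    r=d['rect'];u=((r[0]+r[2])/2,(r[1]+r[3])/2); print(k,d['conf'],np.round(r),toworld('wrist',u,.17,cm).round(4))
a=.058;C=np.array([.6165,-.0203,0]);Rz=R.from_euler('z',a).as_matrix()
for s in (0,.141): print('cover corners at',s,topix('w',[C+Rz@[sx*.075,.07-s+sy*.065,.142] for sx,sy in [(1,1),(1,-1),(-1,1),(-1,-1)]],cm).round(1).tolist())
for h in (0,.008): 
    K=C+Rz@[-.068,.07,0]; print('knob silhouette h',h,topix('w',[K+[.0125,0,.155+h],K+[-.0125,0,.18+h]],cm).round(1).tolist())
A=cv2.imread('pics/top0.png');B=cv2.imread('pics/t17.png');D=cv2.absdiff(A,B).max(2)
n,l,s,c=cv2.connectedComponentsWithStats((cv2.GaussianBlur(D,(5,5),0)>25).astype(np.uint8))
print('changed',[s[i].tolist() for i in range(1,n) if s[i][4]>15])
```

```text
[0.46465447 0.04714294 0.29113718] [-3.14154588 -0.00410639  0.05888966] [-0.24477216  0.28011351 -0.77719689] 50.4
plunger_knob 0.94 [312.  82. 343. 114.] [0.5454 0.0452 0.17  ]
cover 0.55 [255.   0. 401. 117.] [0.5765 0.0471 0.17  ]
cover corners at 0 [[247.9, -83.9], [407.5, -83.8], [257.3, 107.2], [395.7, 107.2]]
cover corners at 0.141 [[421.0, -83.8], [580.5, -83.7], [407.4, 107.3], [545.7, 107.3]]
knob silhouette h 0 [[327.8, 84.5], [326.6, 114.5]]
knob silhouette h 0.008 [[328.0, 84.0], [326.8, 114.8]]
changed [[391, 192, 49, 49, 1357], [209, 194, 20, 21, 324], [200, 196, 426, 204, 32217], [176, 199, 20, 20, 315], [273, 353, 8, 11, 55], [288, 358, 11, 12, 84], [307, 363, 15, 14, 106], [290, 374, 29, 26, 376]]
```

The cover is back at its starting place with the knob down, and the only changes elsewhere are the liner and dishes. One check of the star, then I hand in.

```bash
python3 st.py | head -2
python3 - <<'E'
from h import *
c=bot.camera_model('scene'); im=snap('scene','s17'); A=cv2.imread('pics/scene0.png')
for h in (0,.008): print(h,topix('s',[[.5445,.046,.18+h],[.5445,.046,.155+h]],c).round(1).tolist())
for d in bot.recognise('scene','plunger_knob')[:2]: print(d)
x0,y0=[int(v) for v in topix('s',[[.5445,.046,.168]],c)[0]]
p0=A[y0-14:y0+14,x0-12:x0+12]; r=cv2.matchTemplate(im[y0-20:y0+20,x0-18:x0+18,::-1].copy(),p0,cv2.TM_CCOEFF_NORMED); print('match',r.max(),np.unravel_index(r.argmax(),r.shape),'(6,6)=unmoved')
E
```

```text
[0.46466988 0.04692645 0.28793901] [-3.14110078e+00  2.64380033e-03  5.86789568e-02] [-0.51736299  0.59499845 -0.1577986 ]
[(np.float64(0.7482993197278912), np.float64(1.56)), (np.float64(0.7446475195822454), np.float64(0.0)), (np.float64(0.7438833940655908), np.float64(1.53))]
0 [[307.2, 193.6], [307.3, 200.5]]
0.008 [[307.1, 191.4], [307.3, 198.3]]
{'rect': [305.1, 194.2, 309.7, 201.4], 'conf': 0.51}
match 0.99912655 (np.int64(6), np.int64(6)) (6,6)=unmoved
```

Star at 0, and the knob's picture is identical to its starting (locked) position. Handing in.

```bash
python3 -c "
from station import bot
print(bot.finish_job())"
```

```text
the job is handed in; nothing more can be done
None
```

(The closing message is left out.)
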